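# Close a hinged drill jig over a blank

### The job

Get the hinged drill jig ready for drilling by pushing and pressing with the fingertips, picking nothing up. Push the wooden blank that sticks out of the front of the jig fully home against the end stop, then flip the jig's metal leaf over its spine until it lies flat on top of the blank, and finally swing the latch round to its stop so that its bar lies across the leaf's lug. Leave everything else on the bench where it is.

Things in the scene. Friction and masses are not known exactly. Their poses are not given: they have to be found in the camera images.
- jig: Hinged drill jig, screwed to the bench: plywood base board 20 mm thick, spanning x -107 to +78 mm, y -148 to +74 mm about the origin, which lies at bench height under the middle of the spine (hinge line). z up; x along the spine, away from the robot (yaw -0.65 to -0.37); y to the left, where the open leaf leans on a wooden rest (y 49 to 67 mm, 56 mm high). Nest and latch lie on the -y side.
- nest_home (a point): Where the blank's origin is when home: jig x 0, y -62, z 20 mm (nest floor). Jig's axes. The nest is a channel along x, 48 mm wide between wooden walls 14 mm thick, 24 mm high, from x -55 to +73 mm; the stop block's face is at x +60 mm; the near end (-x, to the robot) is open, and there the base board goes on as an apron level with the floor.
- blank: The work blank: plain sawn wooden block, 120 mm long, 45 wide, 22 high, about 70 g (varies), loose in the nest and 17 to 35 mm short of home. Origin: centre of its underside. Its own y is its long axis (along the jig's x); its end faces are 60 mm from the origin. Home, its near end stands 5 mm out of the nest walls.
- leaf (a joint): Angle of the leaf about the spine, rad: 0 = flat and level on the nest walls, pi/2 = upright, 2.9 = leaning back on its rest on the jig's +y side (end of range). Starts at 2.5 to 2.88. The hinge is stiff (3 to 5 N at the lug move it): the leaf stays where it is left. Shut, its upper (outer) face is 54 mm above the bench.
- leaf_hinge (a point): Middle of the hinge line, 49 mm above the bench, straight above the jig's origin, with the jig's axes. The leaf is a 10 mm thick aluminium plate, 0.36 kg, jig x -69 to +65 mm, 10 to 108 mm from the hinge line. A lip along its near end (6 mm thick, 14 mm deep, on the inner face) drops 3 mm behind a blank that is home, but lands on one that is not. Drill bushings stand 7.5 mm out of the outer face.
- leaf_lug (a point): Outermost point of the leaf's lug, mid-thickness, 145 mm from leaf_hinge. The lug is a flat tab in the plane of the plate, 10 mm thick, 30 mm wide, round-ended, 108 to 145 mm from the hinge line, at jig x = 0; when the leaf is open it hangs free over the bench. Axes turn with the leaf: y towards the hinge line, z out of the outer face (underneath when open, on top when shut).
- latch (a joint): Angle of the latch about its upright pivot, rad, counter-clockwise from above: 0 = bar along the jig's -y, away from the leaf (open); pi/2 = bar along the jig's +x, at its stop, across the lug of the shut leaf (locked). Range -0.6 to 1.571, starts at -0.45 to 0.15. Slight friction (about 1 N at the pin); it stays where it is left.
- latch_pivot (a point): Pivot of the latch, at the jig's x -55, y -128 mm, 55 mm above the bench (underside of the bar), with the jig's axes. The flat steel bar is 16 mm wide, 6 mm thick and reaches 70 mm from the pivot; a nut on the pivot reaches 70 mm above the bench.
- latch_pin (a point): Upright black finger pin on the latch bar, 58 mm from the pivot, 8 to 12 mm thick; this point is 75 mm above the bench, the pin reaches from 61 to 86 mm.
- block: Bystander: sawn wooden block 85 x 60 x 30 mm lying to the right of the jig's near end. Origin at the centre of its underside. To be left alone.
- pencil: Bystander: red flat carpenter's pencil, 158 x 12 x 8 mm, lying to the left of the jig's far end. Origin at the centre of its underside, long axis y.
- brush: Bystander: dusting brush, 192 x 42 x 15 mm, lying behind the jig. Origin at the centre of its underside, long axis y.
- tape: Bystander: yellow tape measure, 102 x 38 x 65 mm high, at the left behind the vice. Origin at the centre of its underside.
- vice_end (a point): Obstacle, fixed: top of the right-hand end of the big bench vice, 180 mm above the bench; from here the vice reaches on to the left (+y), 82 mm wide, with jaws up to 265 mm high. Does not move between starts.
- chest_corner (a point): Obstacle, fixed: top of the near left corner of the wooden tool chest, 215 mm high, which stands from here away from the robot and to the right (+x and -y). Does not move between starts.
Things that resemble listed ones, but are neither listed nor needed, are in the scene too. What is shaped like the blank but red is not meant.

How it is judged:
On the way, in this order (a step that is already met when the one before it is completed fails the run):
1. the blank is home against the end stop (within 3.5 mm) (x of blank in the frame of jig above -0.0035 m and value of joint leaf above 0.5 rad), for 0.2 s.
2. the leaf lies flat on the other side, over the blank (value of joint leaf below 0.035 rad), for 0.2 s.
3. the latch bar lies across the lug (value of joint latch above 1.35 rad), for 0.2 s.
At the end, for the whole second after the job is handed in: The blank lies on the nest floor within 3.5 mm of the end stop, the leaf lies flat over it (within 0.035 rad, 2 degrees), the latch bar lies across the lug (latch above 1.35 rad), and all is at rest (x of blank in the frame of jig between -0.0035 and 0.003 m and z of blank in the frame of jig below 0.024 m and value of joint leaf below 0.035 rad and value of joint latch above 1.35 rad and linear speed of blank below 0.01 m/s); the robot touches nothing.
It fails at once if the blank is lifted off the nest floor (more than 8 mm) or tipped (z of blank in the frame of jig above 0.028 m or angle between blank's own z axis and vertical above 0.2 rad).
It fails at once if the latch is swung across before the leaf is down, so that the leaf would land on it (value of joint latch above 0.95 rad and value of joint leaf above 0.12 rad).
It fails at once if a bystander is moved by more than 20 mm or lifted (distance of any of block, pencil, brush, tape from where it was at the start of the episode above 0.02 m).
It also fails if it takes over 72 s, if anything falls off the work surface, if the arm or the gripper's body presses on something with over 40 N, if the wrist force passes 120 N, or if a joint passes its speed limit or range.

### The arm

A 7-joint arm with a two-finger parallel gripper is mounted at the origin on a cart in front of the work surface, level with it; the furniture and walls round the work are solid. World frame = base frame: x ahead of the robot, y to its left, z up, the work surface at z = 0. Lengths are in m, angles in rad, forces in N, time in s.
With the tool pointing down it reaches from about 0.4 to 0.85 m from the base axis. Payload 4.5 kg.
Tool frame: the origin (TCP) lies between the finger pads; the fingertips stand env.tip_reach ahead of it and the grasp point (between the pads) lies 5 mm behind it (env.tip_reach is the distance from the TCP to the fingertips, in m); z points along the fingers, y is the direction in which the jaws open and shut (so a half turn about z gives the same grasp; the last joint's range is limited). The gripper opens to 85 mm and grips with 20 to 120 N. Pads are 22 mm wide; open, the fingers measure 114 mm over their backs; the gripper's body (76 mm by 85 mm) begins 54 mm behind the grasp point. The pads swing forward as they close: fully open they stand 13 mm farther back than shut.
Start: joints at [-1.161, 0.689, -0.195, 1.565, 0.157, 0.902, -0.215], TCP at [0.229, 0.581, 0.212] pointing down, gripper open.
Joint ranges: [-3.01, 3.01], [-0.46, 2.08], [-1.47, 1.51], [0.13, 2.56], [-1, 4.14], [0.04, 2.09], [-2.66, 2.66]. Speed limits (rad/s): [2.57, 2.57, 3.14, 3.14, 3.14, 3.14, 3.14].

### API

Orientations are given as a unit quaternion [x, y, z, w].
In Python, from station import env gives the robot as it stands.
- The arm moves only by the tool send_rows, never from a script. Its argument "motion" is a list of rows, each an object of numbers: "jaw": the opening, from -1 (shut) to 1 (fully open); "tx", "ty", "tz": the shift along the tool's x, y, z in mm; "ax", "ay", "az": the turn, a rotation vector about the tool's x, y, z in rad. A call has 1 to 20 rows; each row is the pose to reach, as a shift and turn from the pose measured when the call began, along the tool's axes at that moment; what a row does not reach only later rows make up. A row lasts 1/8 s, in which the tool goes at most 62.5 mm and 10.7 degrees, less where a joint would pass 70% of its speed; a pose out of reach is approached as far as the arm can. A call with a gripper value outside its range is refused whole. The fingers move at their own pace and stop on an object; "newtons" is the grip in N (left out, the last holds). Time passes only in rows, so rows that repeat a pose let the fingers close. It gives the time, the measured TCP pose, the force and the opening at its end, in the units of the state.
- env.observe(): the state, without advancing time (a new reading comes with each control period).
- env.get_image(name): name is "scene" or "top"; returns a dict with "img" (480x640x3 uint8, red, green, blue), "mtx" (3x3 intrinsics, pixels), "R" (3x3) and "t" (3): a world point X has camera coordinates R X + t. Camera axes: x right, y down, z forward; pixel columns grow to the right and rows downward; lengths in m; the calibration is good to about 2 mm. A picture is of the moment at which its call begins. There is no depth.
- env.hand_in(): hands the job in, once; it reports no verdict.
The state is a dict: "time_s": time; "q": joint angles; "qvel": joint speeds; "effort": joint torques, N m; "tcp_pos": TCP position; "ee_rot": TCP orientation; "wrist_force": force on the tool from outside, world axes, zero at the start; "torque": the same for the moment, N m; "finger_gap": opening from 0.0 (shut) to 1.0 (fully open).
Only numpy, scipy, OpenCV 4.12 (cv2) and the standard library are available. Lean on these libraries where they do the work, as an engineer would, in place of code of your own. Each camera call takes 0.05 s, during which the arm holds its last target.

## Working session

There is one attempt and no reset: what is moved stays moved. The work goes in short steps, Python scripts to look and compute and a tool call to move; the robot and the scene stay as the last step left them, time stands still between calls to the robot, and variables do not carry over. Pictures are saved under pics/ and viewed, and the job is handed in when it is done.

Besides the shell and the picture viewer there is one more tool, called after "Request:" as name(argument=value, ...), one argument or row to a line, values as JSON. send_rows: Moves the arm, as the interface text tells. Its arguments: {"type":"object","properties":{"motion":{"type":"array"},"newtons":{"type":"number"}},"required":["motion"]}

```bash
ls; mkdir -p pics
python3 - <<'E'
from station import env
import cv2,numpy as np
s=env.observe(); print({k:np.round(v,3) for k,v in s.items()}, env.tip_reach)
for n in("scene","top"):
    d=env.get_image(n); cv2.imwrite(f"pics/{n}0.png",d["img"][:,:,::-1]); print(n,d["mtx"].tolist(),np.round(d["R"],4).tolist(),np.round(d["t"],4).tolist(), (-d["R"].T@d["t"]).round(3))
E
```

```text
pics
{'time_s': np.float64(0.0), 'q': array([-1.161,  0.69 , -0.195,  1.566,  0.157,  0.903, -0.215]), 'qvel': array([-0.   ,  0.   ,  0.002, -0.   , -0.001,  0.   ,  0.002]), 'effort': array([ 0.0000e+00, -5.3961e+01, -1.2670e+00, -1.5854e+01,  9.0000e-03,
        1.0000e-02, -0.0000e+00]), 'tcp_pos': array([0.229, 0.581, 0.211]), 'ee_rot': array([ 0.187,  0.982, -0.001, -0.   ]), 'wrist_force': array([-1.177, -0.083, -0.494]), 'torque': array([-0.005,  0.036,  0.008]), 'finger_gap': np.float64(0.998)} 0.014
scene [[511.04249342568835, 0.0, 316.57225904320234], [0.0, 511.04249342568835, 246.21861068689302], [0.0, 0.0, 1.0]] [[0.0937, 0.9956, 0.0029], [0.7462, -0.0683, -0.6622], [-0.6591, 0.0642, -0.7493]] [0.0336, -0.326, 1.5537] [ 1.264 -0.156  0.948]
top [[518.8679429341364, 0.0, 317.9376753901961], [0.0, 518.8679429341364, 235.3532782466842], [0.0, 0.0, 1.0]] [[0.0031, -1.0, 0.0085], [-0.9955, -0.0039, -0.0942], [0.0942, -0.0082, -0.9955]] [-0.0876, 0.5859, 1.3608] [ 0.455 -0.074  1.411]
```

View pics/scene0.png

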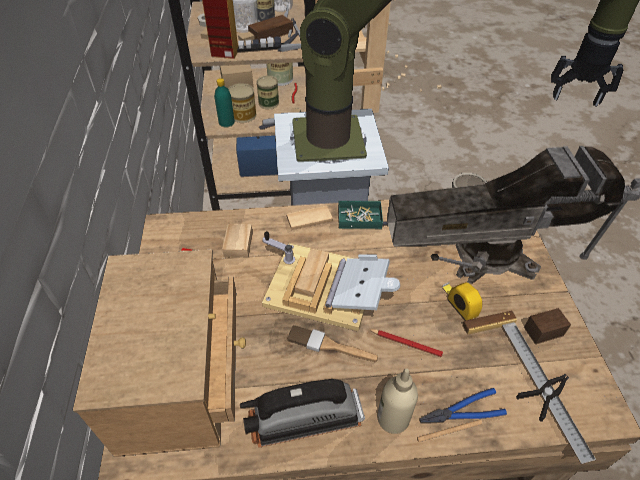

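View pics/top0.png

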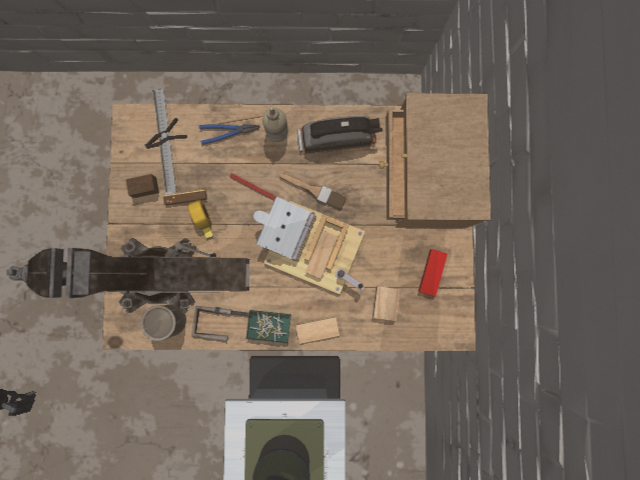

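The top view shows the jig at about (315,245), with the leaf leaning left (lug at 262,217) and the latch at (348,280). In the scene view the jig is at about (330,285). I'll zoom in on both.

Run:
```python
import cv2
a=cv2.imread("pics/scene0.png")[220:340,250:410]; b=cv2.imread("pics/top0.png")[185:305,240:400]
cv2.imwrite("pics/s0z.png",cv2.resize(a,(800,600),interpolation=cv2.INTER_CUBIC))
cv2.imwrite("pics/t0z.png",cv2.resize(b,(800,600),interpolation=cv2.INTER_CUBIC))
```

```text
(no output)
```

View pics/s0z.png

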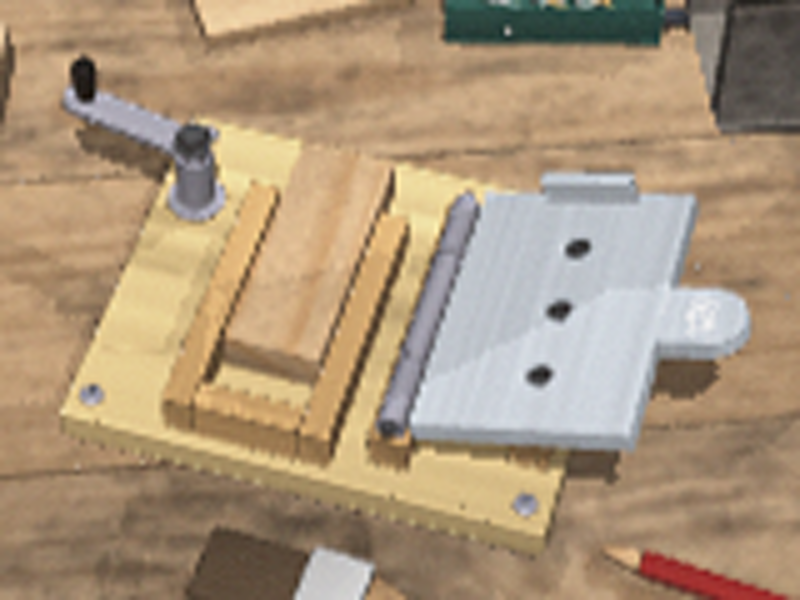

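View pics/t0z.png

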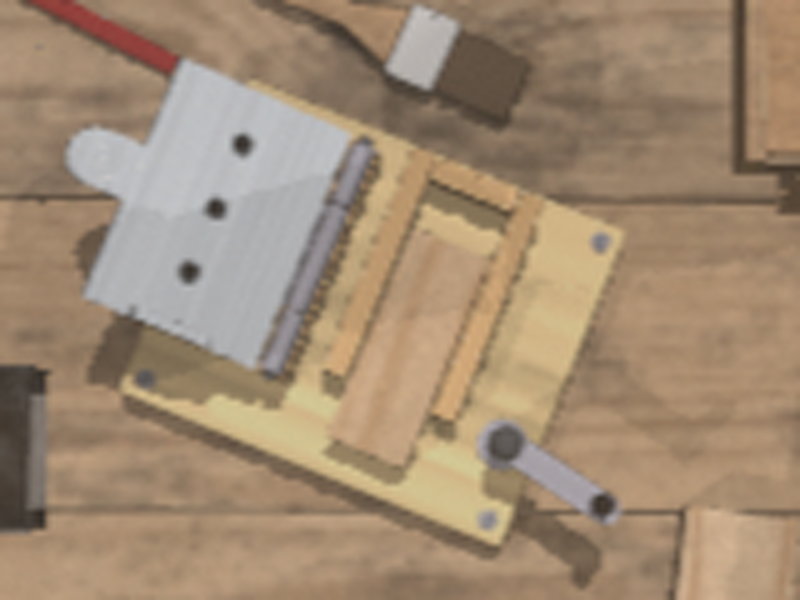

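```bash
cat > h.py <<'E'
import numpy as np,cv2
from station import env
C={}
def cam(n):
    if n not in C:
        d=env.get_image(n); C[n]=d
    return C[n]
def ray(n,uv):
    d=cam(n);K=d["mtx"];v=d["R"].T@np.linalg.solve(K,[uv[0],uv[1],1.]);return -d["R"].T@d["t"],v/np.linalg.norm(v)
def plane(n,uv,z):
    o,v=ray(n,uv);return o+v*(z-o[2])/v[2]
def tri(us,ut):
    A=np.zeros((3,3));b=np.zeros(3)
    L=[ray("scene",us),ray("top",ut)]
    for o,v in L:
        P=np.eye(3)-np.outer(v,v);A+=P;b+=P@o
    X=np.linalg.solve(A,b);return X,[np.linalg.norm((np.eye(3)-np.outer(v,v))@(X-o)) for o,v in L]
def zs(u,v,s=5):return ((u+.5)/s-.5+250,(v+.5)/s-.5+220)
def zt(u,v,s=5):return ((u+.5)/s-.5+240,(v+.5)/s-.5+185)
def proj(n,X):
    d=cam(n);p=d["mtx"]@(d["R"]@np.asarray(X)+d["t"]);return p[:2]/p[2]
E
python3 - <<'E'
from h import *
P={"boardFR":((63,413),(624,230)),"boardNR":((214,121),(499,548)),"boardFL":((545,540),None),"nut":((193,137),(506,438)),"pin":((84,65),(603,502)),
"lug_tip":((748,318),(66,158)),"blank_near_top_L":((395,170),(405,467)),"blankfarL":((228,345),(428,232)),"blankfarR":((310,365),(490,255)),
"blankNearA":((395,170),(333,438)),"blankNearB":((305,142),(405,465)),
"leafcorner_nearout":((693,198),(85,297)),"leafcorner_farout":((633,440),(182,60)),"hingeN":((470,200),(270,365)),"hingeF":((392,425),(362,148)),"screwFR":((91,394),(600,242)),"NL_":(None,(122,388))}
for k,(s,t) in P.items():
    if s and t:
        X,e=tri(zs(*s),zt(*t));print(k,X.round(4),np.round(e,4))
    for z in(.0,.02,.042,):
        if s: print("   s",z,plane("scene",zs(*s),z).round(3),end="")
        if t: print("   t",plane("top",zt(*t),z).round(3),end="")
    print()
E
```

```text
boardFR [ 0.6004 -0.211   0.0191] [0.0001 0.0001]
   s 0.0 [ 0.587 -0.212 -0.   ]   t [ 0.602 -0.213  0.   ]   s 0.02 [ 0.601 -0.211  0.02 ]   t [ 0.6   -0.211  0.02 ]   s 0.042 [ 0.617 -0.21   0.042]   t [ 0.598 -0.209  0.042]
boardNR [ 0.43   -0.1386  0.0157] [0.0049 0.0049]
   s 0.0 [ 0.417 -0.133  0.   ]   t [ 0.429 -0.144  0.   ]   s 0.02 [ 0.434 -0.134  0.02 ]   t [ 0.43  -0.143  0.02 ]   s 0.042 [ 0.454 -0.134  0.042]   t [ 0.43  -0.142  0.042]
   s 0.0 [ 0.673 -0.005  0.   ]   s 0.02 [ 0.686 -0.009  0.02 ]   s 0.042 [ 0.699 -0.012  0.042]
nut [ 0.487  -0.1448  0.0687] [0.0003 0.0003]
   s 0.0 [ 0.426 -0.144  0.   ]   t [ 0.489 -0.148  0.   ]   s 0.02 [ 0.444 -0.145  0.02 ]   t [ 0.488 -0.147  0.02 ]   s 0.042 [ 0.463 -0.145  0.042]   t [ 0.488 -0.146  0.042]
pin [ 0.4543 -0.1928  0.0869] [0. 0.]
   s 0.0 [ 0.373 -0.197  0.   ]   t [ 0.454 -0.201  0.   ]   s 0.02 [ 0.391 -0.196  0.02 ]   t [ 0.454 -0.199  0.02 ]   s 0.042 [ 0.412 -0.195  0.042]   t [ 0.454 -0.197  0.042]
lug_tip [0.6289 0.0818 0.0903] [0.0002 0.0002]
   s 0.0 [0.562 0.107 0.   ]   t [0.641 0.093 0.   ]   s 0.0
[... 1749 characters left out ...]
0.0 [ 0.479 -0.013  0.   ]   t [ 0.528 -0.02   0.   ]   s 0.02 [ 0.496 -0.016  0.02 ]   t [ 0.527 -0.021  0.02 ]   s 0.042 [ 0.514 -0.019  0.042]   t [ 0.526 -0.021  0.042]
hingeF [ 0.6404 -0.0696  0.0484] [0.0001 0.0001]
   s 0.0 [ 0.607 -0.065  0.   ]   t [ 0.647 -0.069  0.   ]   s 0.02 [ 0.621 -0.067  0.02 ]   t [ 0.644 -0.069  0.02 ]   s 0.042 [ 0.636 -0.069  0.042]   t [ 0.641 -0.069  0.042]
screwFR [ 0.5935 -0.198   0.0222] [0.0003 0.0003]
   s 0.0 [ 0.577 -0.199 -0.   ]   t [ 0.596 -0.2    0.   ]   s 0.02 [ 0.592 -0.198  0.02 ]   t [ 0.594 -0.198  0.02 ]   s 0.042 [ 0.608 -0.197  0.042]   t [ 0.592 -0.196  0.042]
   t [0.515 0.06  0.   ]   t [0.514 0.059 0.02 ]   t [0.513 0.056 0.042]
```

```bash
cat >> h.py <<'E'
def fit(J,W):
    J=np.array(J);W=np.array(W);jc=J.mean(0);wc=W.mean(0);H=(J-jc).T@(W-wc)
    yaw=np.arctan2(H[0,1]-H[1,0],H[0,0]+H[1,1]);R=np.array([[np.cos(yaw),-np.sin(yaw)],[np.sin(yaw),np.cos(yaw)]])
    o=wc-R@jc;return yaw,o,W-(J@R.T+o)
E
python3 - <<'E'
from h import *
J=[(78,-148),(-107,-148),(-107,74),(78,74),(-55,-128)]
W=[(.6003,-.2112),(.430,-.1425),(.514,.059),(.686,-.009),(.487,-.1448)]
y,o,r=fit(np.array(J)/1e3,W);print(y,o,(r*1e3).round(1))
R=np.array([[np.cos(y),-np.sin(y)],[np.sin(y),np.cos(y)]])
inv=lambda p:(R.T@(np.array(p)-o)*1e3).round(1)
for k,p in dict(pin=(.4543,-.1928),lug=(.6289,.0818),bNA=(.4874,-.0545),bNB=(.4733,-.0926),leafNO=(.5579,.0719),leafFO=(.6812,.0239),hN=(.525,-.0217),hF=(.6404,-.0696)).items(): print(k,inv(p))
E
```

```text
-0.38950946048625884 [ 0.58532851 -0.04721673] [[-1.   2.6]
 [-0.1  1. ]
 [-0.4 -2.9]
 [ 0.4 -0.6]
 [ 1.2 -0.1]]
pin [ -65.9 -184.4]
lug [ -8.7 135.9]
bNA [-87.8 -43.9]
bNB [-86.4 -84.5]
leafNO [-70.6  99.8]
leafFO [ 61.7 102.2]
hN [-65.5   0.7]
hF [59.4  0.2]
```

```bash
python3 - <<'E'
from h import *
print("vice end top", plane("top",(249,258),.18).round(3),plane("top",(249,291),.18).round(3))
print("tape",plane("top",(201,212),.065).round(3),plane("scene",(465,290),.065).round(3))
print("pencil",plane("top",(232,176),.004).round(3),plane("top",(280,199),.004).round(3))
print("block",plane("top",(385,304),.03).round(3)); print("chest",plane("top",(388,219),.215).round(3))
E
cat >> h.py <<'E'
from scipy.spatial.transform import Rotation as Ro
YAW=-0.3905;O=np.array([.5855,-.0472])
def j2w(p):  # jig mm -> world m
    c,s=np.cos(YAW),np.sin(YAW);return np.array([O[0]+(c*p[0]-s*p[1])/1e3,O[1]+(s*p[0]+c*p[1])/1e3,p[2]/1e3])
def w2j(p):
    c,s=np.cos(YAW),np.sin(YAW);d=(np.array(p[:2])-O)*1e3;return np.array([c*d[0]+s*d[1],-s*d[0]+c*d[1],p[2]*1e3])
def jigrot(tilt=0.,tx=0):  # tool rot: x=-xj,y=yj,z down; tilt>0 leans tip toward -yj
    Rj=Ro.from_euler('z',YAW);B=Ro.from_matrix(np.array([[-1,0,0],[0,1,0],[0,0,-1.]]).T)
    return Rj*B*Ro.from_rotvec([tilt,0,0])
def cmd(tipj,tilt=0.):
    """rows for reaching fingertip point (jig mm) at tilt"""
    s=env.observe();R0=Ro.from_quat(s["ee_rot"]);R1=jigrot(tilt)
    tcp=j2w(tipj)-R1.apply([0,0,env.tip_reach])
    d=R0.inv().apply(tcp-s["tcp_pos"])*1e3;a=(R0.inv()*R1).as_rotvec()
    return d.round(1).tolist(),a.round(3).tolist()
def where():
    s=env.observe();R0=Ro.from_quat(s["ee_rot"]);tip=s["tcp_pos"]+R0.apply([0,0,env.tip_reach])
    print("t",round(float(s["time_s"]),2),"tipj",w2j(tip).round(1),"tcp",s["tcp_pos"].round(3),"rel",(jigrot().inv()*R0).as_rotvec().round(3),"F jig",Ro.from_euler('z',-YAW).apply(s["wrist_force"]).round(1),"gap",round(float(s["finger_gap"]),2),"q",s["q"].round(2))
E
python3 - <<'E'
from h import *
where()
print(cmd((-125,-62,300)),cmd((-125,-62,26)))
E
```

```text
vice end top [0.517 0.079 0.18 ] [0.44  0.078 0.18 ]
tape [0.643 0.22  0.065] [0.641 0.226 0.065]
pencil [0.751 0.151 0.004] [0.688 0.019 0.004]
block [ 0.404 -0.263  0.03 ]
chest [ 0.607 -0.247  0.215]
t 0.3 tipj [-568.6  445.5  197.3] tcp [0.229 0.581 0.211] rel [ 0.001 -0.    -0.015] F jig [-0.3  0.3  1.1] gap 1.0 q [-1.16  0.69 -0.19  1.57  0.16  0.9  -0.22]
([-436.1, -514.0, -102.4], [-0.001, 0.0, 0.015]) ([-436.1, -513.9, 171.6], [-0.001, 0.0, 0.015])
```

Request:
send_rows(
  motion=[
    {"tz":-60,"jaw":-1},
    {"tz":-120,"jaw":-1},
    {"tz":-180,"jaw":-1},
    {"tx":-30,"ty":-35,"tz":-190,"jaw":-1},
    {"tx":-70,"ty":-80,"tz":-190,"jaw":-1},
    {"tx":-110,"ty":-130,"tz":-190,"jaw":-1},
    {"tx":-150,"ty":-175,"tz":-190,"jaw":-1},
    {"tx":-190,"ty":-222,"tz":-190,"jaw":-1},
    {"tx":-230,"ty":-270,"tz":-190,"jaw":-1},
    {"tx":-270,"ty":-318,"tz":-190,"jaw":-1},
    {"tx":-310,"ty":-366,"tz":-190,"jaw":-1},
    {"tx":-350,"ty":-414,"tz":-190,"jaw":-1},
    {"tx":-390,"ty":-460,"tz":-190,"jaw":-1},
    {"tx":-436,"ty":-514,"tz":-190,"jaw":-1},
    {"tx":-436,"ty":-514,"tz":-190,"jaw":-1},
  ],
)

```text
invalid input at $.motion[0]: expected keys jaw, tx, ty, tz, ax, ay, az
```

Run:
```python
from h import *
where()
print(cmd((-125,-62,80)),cmd((-125,-62,27)))
```

```text
t 0.3 tipj [-568.6  445.5  197.3] tcp [0.229 0.581 0.211] rel [ 0.001 -0.    -0.015] F jig [-0.3  0.3  1.1] gap 1.0 q [-1.16  0.69 -0.19  1.57  0.16  0.9  -0.22]
([-436.1, -513.9, 117.6], [-0.001, 0.0, 0.015]) ([-436.1, -513.9, 170.6], [-0.001, 0.0, 0.015])
```

Request:
send_rows(
  motion=[
    {"tx":0,"ty":0,"tz":-60,"ax":0,"ay":0,"az":0,"jaw":-1},
    {"tx":0,"ty":0,"tz":-120,"ax":0,"ay":0,"az":0,"jaw":-1},
    {"tx":0,"ty":0,"tz":-180,"ax":0,"ay":0,"az":0,"jaw":-1},
    {"tx":-30,"ty":-35,"tz":-190,"ax":0,"ay":0,"az":0,"jaw":-1},
    {"tx":-70,"ty":-82,"tz":-190,"ax":0,"ay":0,"az":0,"jaw":-1},
    {"tx":-110,"ty":-130,"tz":-190,"ax":0,"ay":0,"az":0,"jaw":-1},
    {"tx":-150,"ty":-176,"tz":-190,"ax":0,"ay":0,"az":0,"jaw":-1},
    {"tx":-190,"ty":-223,"tz":-190,"ax":0,"ay":0,"az":0,"jaw":-1},
    {"tx":-230,"ty":-270,"tz":-190,"ax":0,"ay":0,"az":0,"jaw":-1},
    {"tx":-270,"ty":-318,"tz":-190,"ax":0,"ay":0,"az":0,"jaw":-1},
    {"tx":-310,"ty":-365,"tz":-190,"ax":0,"ay":0,"az":0.01,"jaw":-1},
    {"tx":-350,"ty":-412,"tz":-190,"ax":0,"ay":0,"az":0.015,"jaw":-1},
    {"tx":-390,"ty":-460,"tz":-190,"ax":0,"ay":0,"az":0.015,"jaw":-1},
    {"tx":-436,"ty":-514,"tz":-190,"ax":0,"ay":0,"az":0.015,"jaw":-1},
    {"tx":-436,"ty":-514,"tz":-190,"ax":0,"ay":0,"az":0.015,"jaw":-1},
  ],
)

```text
time_s: 2.17
tcp_pos: [0.4466, -0.0618, 0.4016]
ee_rot: [0.198, 0.98, -0.001, 0.0]
wrist_force: [0.1, 1.0, 0.4]
finger_gap: 0.002
```

Run:
```python
from h import *
where()
print(cmd((-125,-62,80)),cmd((-125,-62,27)))
```

```text
t 2.17 tipj [-122.9  -66.4  387.6] tcp [ 0.447 -0.062  0.402] rel [ 0.003 -0.001  0.009] F jig [-0.3  0.9  0.4] gap 0.0 q [-0.04  0.24  0.1   1.75 -0.02  1.15  1.23]
([2.5, 5.1, 307.6], [-0.003, 0.001, -0.009]) ([2.5, 5.2, 360.6], [-0.003, 0.001, -0.009])
```

Request:
send_rows(
  motion=[
    {"tx":2,"ty":5,"tz":60,"ax":0,"ay":0,"az":-0.01,"jaw":-1},
    {"tx":2,"ty":5,"tz":120,"ax":0,"ay":0,"az":-0.01,"jaw":-1},
    {"tx":2,"ty":5,"tz":180,"ax":0,"ay":0,"az":-0.01,"jaw":-1},
    {"tx":2,"ty":5,"tz":240,"ax":0,"ay":0,"az":-0.01,"jaw":-1},
    {"tx":2,"ty":5,"tz":290,"ax":0,"ay":0,"az":-0.01,"jaw":-1},
    {"tx":2,"ty":5,"tz":330,"ax":0,"ay":0,"az":-0.01,"jaw":-1},
    {"tx":2,"ty":5,"tz":355,"ax":0,"ay":0,"az":-0.01,"jaw":-1},
    {"tx":2,"ty":5,"tz":359,"ax":0,"ay":0,"az":-0.01,"jaw":-1},
    {"tx":2,"ty":5,"tz":359,"ax":0,"ay":0,"az":-0.01,"jaw":-1},
  ],
)

```text
time_s: 3.3
tcp_pos: [0.4471, -0.0568, 0.0431]
ee_rot: [0.193, 0.981, -0.001, 0.001]
wrist_force: [0.5, -0.2, 0.6]
finger_gap: -0.002
```

Run:
```python
from h import *
where()
print(cmd((-100,-62,27)),cmd((-75,-62,27)))
cv2.imwrite("pics/t1.png",cv2.resize(cam("top")["img"][185:305,240:400,::-1],(800,600),interpolation=cv2.INTER_CUBIC))
cv2.imwrite("pics/s1.png",cv2.resize(cam("scene")["img"][220:340,250:410,::-1],(800,600),interpolation=cv2.INTER_CUBIC))
```

```text
t 3.3 tipj [-124.3  -61.6   29.1] tcp [ 0.447 -0.057  0.043] rel [ 0.002 -0.002 -0.002] F jig [ 0.5 -0.   0.6] gap -0.0 q [ 0.01  0.8   0.01  2.21 -0.07  0.12  1.27]
([-24.3, -0.5, 2.1], [-0.002, 0.002, 0.002]) ([-49.3, -0.5, 2.1], [-0.002, 0.002, 0.002])
```

View pics/s1.png

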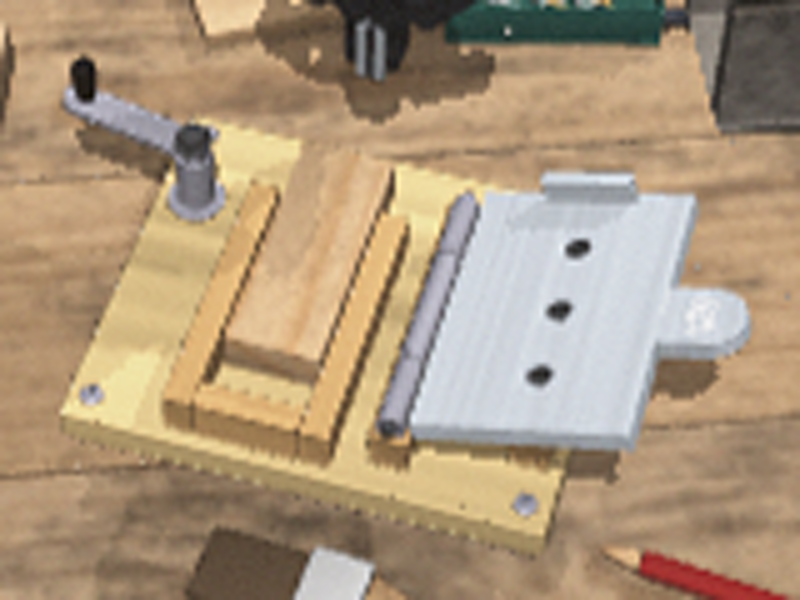

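Fingertips are at zoom (372,70), just in front of the blank's near end and centred on it. Pushing now.

Request:
send_rows(
  motion=[
    {"tx":-12,"ty":0,"tz":2,"ax":0,"ay":0,"az":0,"jaw":-1},
    {"tx":-20,"ty":0,"tz":2,"ax":0,"ay":0,"az":0,"jaw":-1},
    {"tx":-25,"ty":0,"tz":2,"ax":0,"ay":0,"az":0,"jaw":-1},
    {"tx":-30,"ty":0,"tz":2,"ax":0,"ay":0,"az":0,"jaw":-1},
    {"tx":-34,"ty":0,"tz":2,"ax":0,"ay":0,"az":0,"jaw":-1},
    {"tx":-38,"ty":0,"tz":2,"ax":0,"ay":0,"az":0,"jaw":-1},
    {"tx":-42,"ty":0,"tz":2,"ax":0,"ay":0,"az":0,"jaw":-1},
    {"tx":-45,"ty":0,"tz":2,"ax":0,"ay":0,"az":0,"jaw":-1},
    {"tx":-48,"ty":0,"tz":2,"ax":0,"ay":0,"az":0,"jaw":-1},
    {"tx":-49,"ty":0,"tz":2,"ax":0,"ay":0,"az":0,"jaw":-1},
  ],
)

```text
time_s: 4.65
tcp_pos: [0.4931, -0.0758, 0.0418]
ee_rot: [0.193, 0.981, -0.001, 0.001]
wrist_force: [0.5, 0.1, 0.2]
finger_gap: 0.003
```

Run:
```python
from h import *
where()
cv2.imwrite("pics/s2.png",cv2.resize(cam("scene")["img"][220:340,250:410,::-1],(800,600),interpolation=cv2.INTER_CUBIC))
```

```text
t 4.65 tipj [-74.5 -61.6  27.8] tcp [ 0.493 -0.076  0.042] rel [ 0.002 -0.003 -0.001] F jig [0.4 0.3 0.2] gap 0.0 q [ 0.05  0.82  0.02  2.08 -0.05  0.24  1.29]
```

View pics/s2.png

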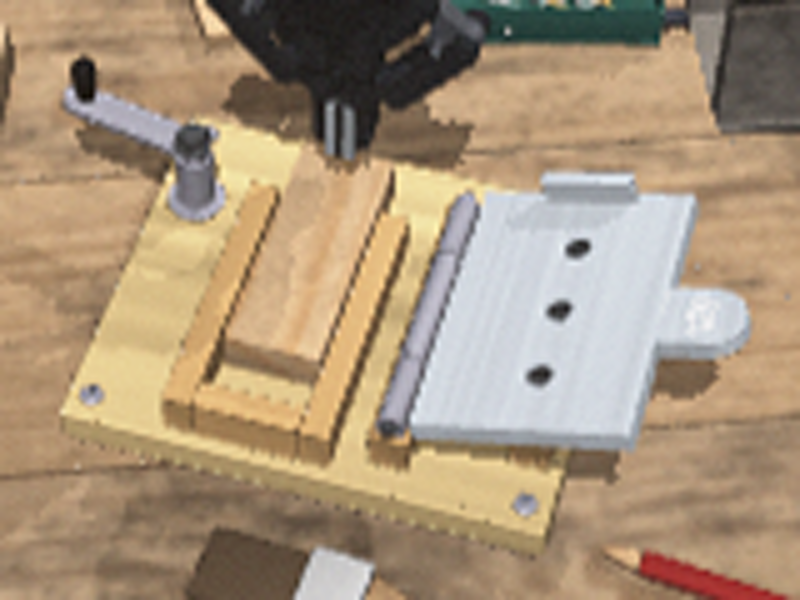

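Run:
```python
from h import *
for p in [(-74.5,-62,28),(-74.5,-62,42),(-74.5,-62,60),(-87,-62,42),(-63.5,-62,42)]:
    X=j2w(p); s=proj("scene",X);t=proj("top",X); print(p,X.round(3),"s",((s-[250,220]+.5)*5-.5).round(0),"t",((t-[240,185]+.5)*5-.5).round(0))
cv2.imwrite("pics/t2.png",cv2.resize(cam("top")["img"][185:305,240:400,::-1],(800,600),interpolation=cv2.INTER_CUBIC))
```

```text
(-74.5, -62, 28) [ 0.493 -0.076  0.028] s [344. 194.] t [374. 428.]
(-74.5, -62, 42) [ 0.493 -0.076  0.042] s [344. 174.] t [374. 427.]
(-74.5, -62, 60) [ 0.493 -0.076  0.06 ] s [344. 149.] t [374. 426.]
(-87, -62, 42) [ 0.481 -0.071  0.042] s [351. 155.] t [364. 449.]
(-63.5, -62, 42) [ 0.503 -0.08   0.042] s [337. 192.] t [382. 408.]
```

View pics/t2.png

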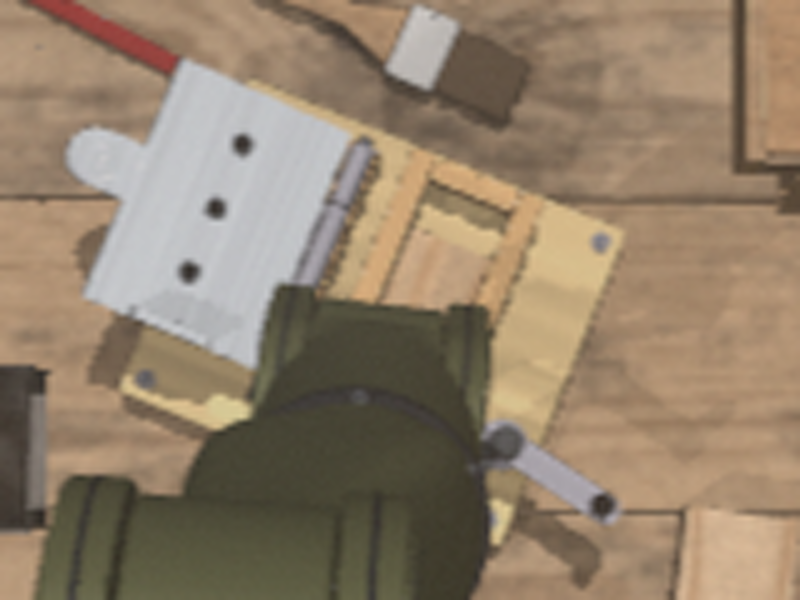

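Run:
```python
from h import *
print(env.tip_reach)
s=proj("scene",j2w((-124.3,-61.6,29.1)));print((s-[250,220]+.5)*5-.5)
s=proj("scene",j2w((-124.3,-61.6,57)));print((s-[250,220]+.5)*5-.5)
c=cam("scene")["img"][200:270,280:373,::-1]
cv2.imwrite("pics/s3.png",cv2.resize(c,(797,600),interpolation=cv2.INTER_CUBIC))
```

```text
0.014
[374.25474623 117.06673677]
[375.10358055  77.86297071]
```

View pics/s3.png

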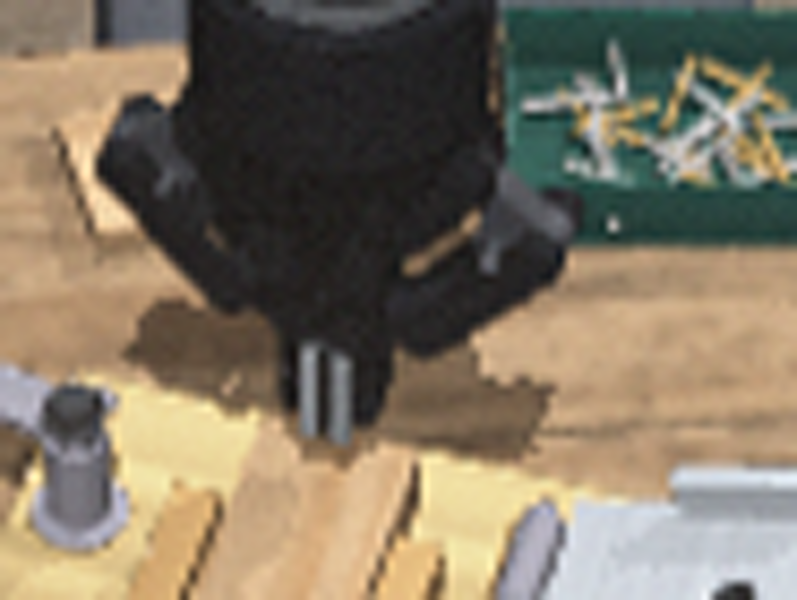

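View pics/t1.png

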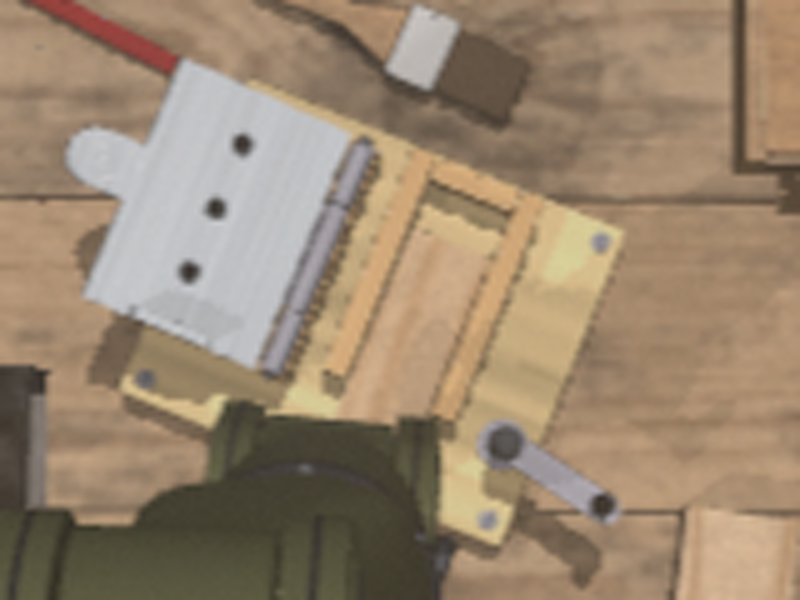

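The visible finger ends at about (340,157) sit roughly 27 mm higher than my computed tip, and the blank hasn't moved. So the tips are above the blank. I'll back off and find the real tip height by touching the apron.

Request:
send_rows(
  motion=[
    {"tx":14,"ty":0,"tz":0,"ax":0,"ay":0,"az":0,"jaw":-1},
    {"tx":28,"ty":0,"tz":0,"ax":0,"ay":0,"az":0,"jaw":-1},
    {"tx":28,"ty":0,"tz":5,"ax":0,"ay":0,"az":0,"jaw":-1},
    {"tx":28,"ty":0,"tz":6,"ax":0,"ay":0,"az":0,"jaw":-1},
  ],
)

```text
time_s: 5.35
tcp_pos: [0.4675, -0.0652, 0.0354]
ee_rot: [0.193, 0.981, -0.001, 0.001]
wrist_force: [1.2, 0.5, 0.4]
finger_gap: 0.003
```

Run:
```python
from h import *
where()
c=cam("scene")["img"][200:270,280:373,::-1]
cv2.imwrite("pics/s4.png",cv2.resize(c,(797,600),interpolation=cv2.INTER_CUBIC))
```

```text
t 5.35 tipj [-102.2  -61.6   21.4] tcp [ 0.468 -0.065  0.035] rel [ 0.002 -0.003 -0.001] F jig [1.  0.9 0.4] gap 0.0 q [ 0.03  0.83  0.02  2.16 -0.06  0.16  1.28]
```

View pics/s4.png

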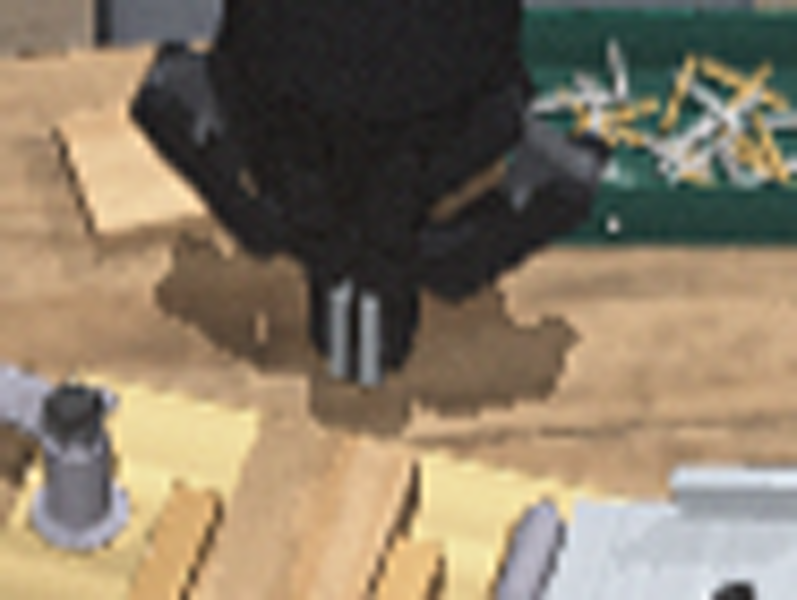

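Request:
send_rows(
  motion=[
    {"tx":0,"ty":0,"tz":2,"ax":0,"ay":0,"az":0,"jaw":-1},
    {"tx":0,"ty":0,"tz":4,"ax":0,"ay":0,"az":0,"jaw":-1},
    {"tx":0,"ty":0,"tz":6,"ax":0,"ay":0,"az":0,"jaw":-1},
  ],
)

```text
time_s: 5.78
tcp_pos: [0.4677, -0.0654, 0.0292]
ee_rot: [0.194, 0.981, -0.001, 0.002]
wrist_force: [-0.6, -0.0, 0.2]
finger_gap: 0.001
```

Run:
```python
from h import *
where()
uv=(280+(368.5)/8.57-.5,200+385.5/8.57-.5)
for z in (.02,.03,.04,.05,.06): print(z,w2j(plane("scene",uv,z)).round(1))
```

```text
t 5.78 tipj [-102.   -61.7   15.2] tcp [ 0.468 -0.065  0.029] rel [ 0.002 -0.003 -0.001] F jig [-0.6 -0.3  0.2] gap 0.0 q [ 0.03  0.84  0.01  2.16 -0.06  0.14  1.28]
0.02 [-126.2  -67.    20. ]
0.03 [-117.6  -64.5   30. ]
0.04 [-109.   -62.1   40. ]
0.05 [-100.5  -59.7   50. ]
0.06 [-91.9 -57.3  60. ]
```

Request:
send_rows(
  motion=[
    {"tx":0,"ty":0,"tz":4,"ax":0,"ay":0,"az":0,"jaw":-1},
    {"tx":0,"ty":0,"tz":8,"ax":0,"ay":0,"az":0,"jaw":-1},
    {"tx":0,"ty":0,"tz":12,"ax":0,"ay":0,"az":0,"jaw":-1},
    {"tx":0,"ty":0,"tz":15,"ax":0,"ay":0,"az":0,"jaw":-1},
    {"tx":0,"ty":0,"tz":16,"ax":0,"ay":0,"az":0,"jaw":-1},
  ],
)

```text
time_s: 6.45
tcp_pos: [0.4675, -0.0654, 0.0128]
ee_rot: [0.194, 0.981, -0.001, 0.001]
wrist_force: [-0.3, -0.9, 0.3]
finger_gap: -0.002
```

Run:
```python
from h import *
where()
c=cam("scene")["img"][200:270,280:373,::-1]
cv2.imwrite("pics/s5.png",cv2.resize(c,(797,600),interpolation=cv2.INTER_CUBIC))
```

```text
t 6.45 tipj [-102.2  -61.7   -1.2] tcp [ 0.467 -0.065  0.013] rel [ 0.002 -0.003 -0.001] F jig [ 0.1 -0.9  0.3] gap -0.0 q [ 0.03  0.87  0.01  2.16 -0.06  0.11  1.28]
```

View pics/s5.png

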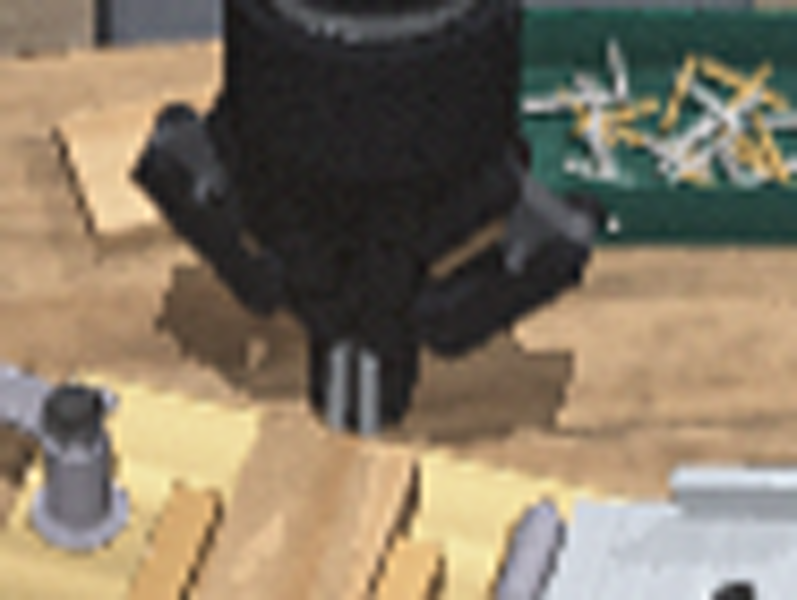

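The tips actually stand 14 mm *behind* the TCP: the picture and the missing contact agree on this. I'll correct the helper and push.

```bash
sed -i 's/env.tip_reach\]/-0.014]/g' h.py
python3 - <<'E'
from h import *
where(); print(cmd((-78,-62,26)),cmd((-70,-62,26)))
E
```

```text
t 6.5 tipj [-102.2  -61.7   26.8] tcp [ 0.468 -0.065  0.013] rel [ 0.002 -0.003 -0.001] F jig [ 0.8 -1.   0.1] gap 0.0 q [ 0.03  0.87  0.01  2.16 -0.06  0.11  1.28]
([-24.2, -0.3, 0.8], [-0.002, 0.003, 0.001]) ([-32.2, -0.3, 0.9], [-0.002, 0.003, 0.001])
```

Request:
send_rows(
  motion=[
    {"tx":-5,"ty":0,"tz":0,"ax":0,"ay":0,"az":0,"jaw":-1},
    {"tx":-9,"ty":0,"tz":0,"ax":0,"ay":0,"az":0,"jaw":-1},
    {"tx":-13,"ty":0,"tz":0,"ax":0,"ay":0,"az":0,"jaw":-1},
    {"tx":-17,"ty":0,"tz":0,"ax":0,"ay":0,"az":0,"jaw":-1},
    {"tx":-21,"ty":0,"tz":0,"ax":0,"ay":0,"az":0,"jaw":-1},
    {"tx":-24,"ty":0,"tz":0,"ax":0,"ay":0,"az":0,"jaw":-1},
    {"tx":-26,"ty":0,"tz":0,"ax":0,"ay":0,"az":0,"jaw":-1},
  ],
)

```text
time_s: 7.38
tcp_pos: [0.4917, -0.0753, 0.0129]
ee_rot: [0.194, 0.981, -0.001, 0.001]
wrist_force: [0.0, 0.0, -0.5]
finger_gap: 0.001
```

Run:
```python
from h import *
where()
c=cam("scene")["img"][220:340,250:410,::-1]
cv2.imwrite("pics/s6.png",cv2.resize(c,(800,600),interpolation=cv2.INTER_CUBIC))
```

```text
t 7.38 tipj [-76.1 -61.7  26.9] tcp [ 0.492 -0.075  0.013] rel [ 0.002 -0.003 -0.001] F jig [ 0.   0.  -0.5] gap 0.0 q [ 0.05  0.88  0.01  2.09 -0.05  0.17  1.29]
```

View pics/s6.png

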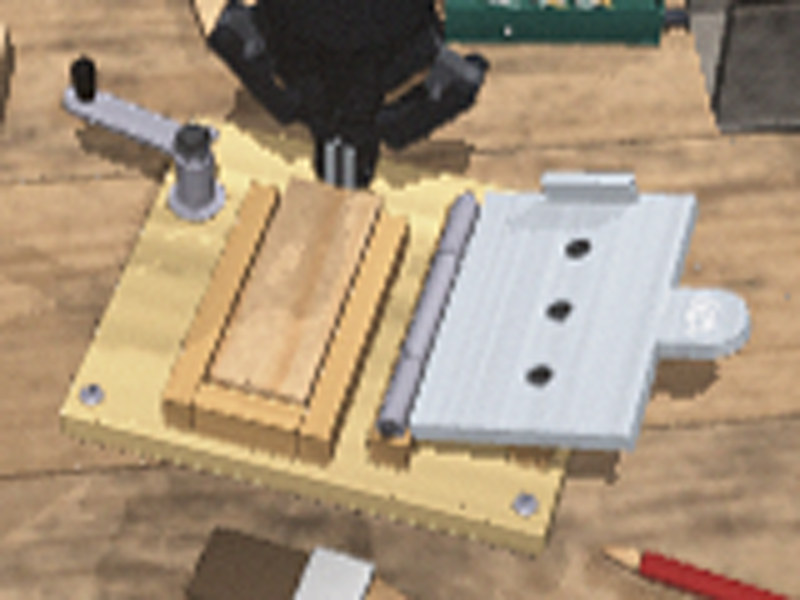

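The blank has slid almost to the stop, with only a thin gap left at (260,393). I'll press it home gently while watching the force.

Request:
send_rows(
  motion=[
    {"tx":-1.5,"ty":0,"tz":0,"ax":0,"ay":0,"az":0,"jaw":-1},
    {"tx":-3,"ty":0,"tz":0,"ax":0,"ay":0,"az":0,"jaw":-1},
    {"tx":-4,"ty":0,"tz":0,"ax":0,"ay":0,"az":0,"jaw":-1},
  ],
)

```text
time_s: 7.8
tcp_pos: [0.4959, -0.077, 0.0129]
ee_rot: [0.194, 0.981, -0.001, 0.002]
wrist_force: [0.1, -0.7, -0.2]
finger_gap: 0.0
```

```bash
python3 -c "
from h import *
where()"
```

```text
t 7.8 tipj [-71.6 -61.6  26.9] tcp [ 0.496 -0.077  0.013] rel [ 0.002 -0.004 -0.001] F jig [ 0.3 -0.6 -0.2] gap 0.0 q [ 0.05  0.88  0.02  2.07 -0.05  0.18  1.29]
```

Request:
send_rows(
  motion=[
    {"tx":-1,"ty":0,"tz":0,"ax":0,"ay":0,"az":0,"jaw":-1},
    {"tx":-2,"ty":0,"tz":0,"ax":0,"ay":0,"az":0,"jaw":-1},
    {"tx":-2.5,"ty":0,"tz":0,"ax":0,"ay":0,"az":0,"jaw":-1},
  ],
)

```text
time_s: 8.18
tcp_pos: [0.4959, -0.0771, 0.0128]
ee_rot: [0.193, 0.981, -0.001, -0.001]
wrist_force: [-5.3, 3.1, 3.9]
finger_gap: 0.0
```

```bash
python3 -c "
from h import *
where()
c=cam('scene')['img'][220:340,250:410,::-1]
cv2.imwrite('pics/s7.png',cv2.resize(c,(800,600),interpolation=cv2.INTER_CUBIC))"
```

```text
t 8.18 tipj [-71.5 -61.7  26.8] tcp [ 0.496 -0.077  0.013] rel [ 0.002  0.001 -0.001] F jig [-6.1  0.9  3.9] gap 0.0 q [ 0.05  0.88  0.01  2.07 -0.05  0.19  1.29]
```

View pics/s7.png

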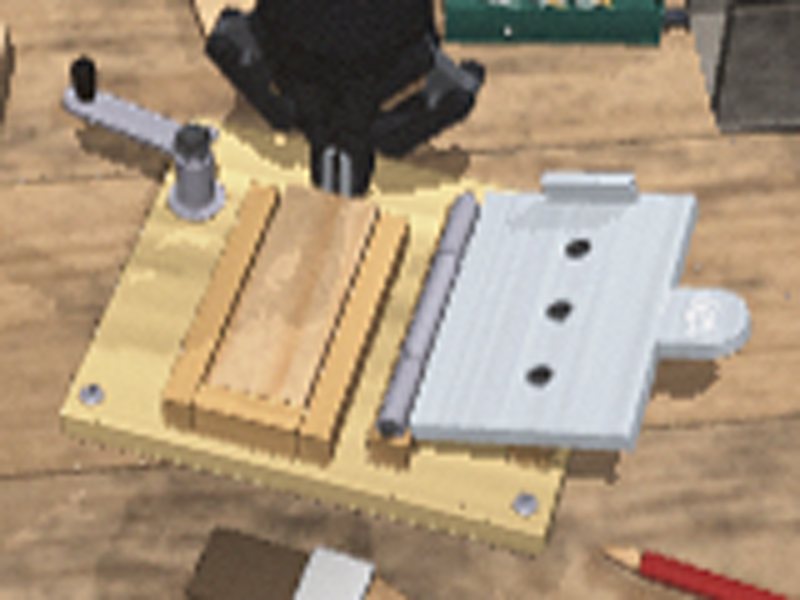

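The blank is home: the tip stalled at x = -71.5 (its half-width is 11 mm) with 6 N. Next I'll back off, rise, and go over to the lug's free side with the tool tilted 30°.

Run:
```python
from h import *
print(cmd((-95,-62,27)),cmd((-95,-62,220)),cmd((0,214,250),.524),cmd((0,214,168),.524))
```

```text
([23.5, -0.2, -0.2], [-0.002, -0.001, 0.002]) ([23.7, -0.6, -193.2], [-0.002, -0.001, 0.002]) ([-71.7, 268.1, -225.8], [0.522, -0.001, 0.002]) ([-71.8, 268.3, -143.8], [0.522, -0.001, 0.002])
```

Request:
send_rows(
  motion=[
    {"tx":15,"ty":0,"tz":0,"ax":0,"ay":0,"az":0,"jaw":-1},
    {"tx":23,"ty":0,"tz":-30,"ax":0,"ay":0,"az":0,"jaw":-1},
    {"tx":23,"ty":0,"tz":-90,"ax":0,"ay":0,"az":0,"jaw":-1},
    {"tx":23,"ty":0,"tz":-150,"ax":0,"ay":0,"az":0,"jaw":-1},
    {"tx":23,"ty":0,"tz":-205,"ax":0,"ay":0,"az":0,"jaw":-1},
    {"tx":5,"ty":45,"tz":-225,"ax":0.1,"ay":0,"az":0,"jaw":-1},
    {"tx":-15,"ty":95,"tz":-226,"ax":0.2,"ay":0,"az":0,"jaw":-1},
    {"tx":-35,"ty":145,"tz":-226,"ax":0.3,"ay":0,"az":0,"jaw":-1},
    {"tx":-52,"ty":195,"tz":-226,"ax":0.42,"ay":0,"az":0,"jaw":-1},
    {"tx":-68,"ty":240,"tz":-226,"ax":0.52,"ay":0,"az":0,"jaw":-1},
    {"tx":-72,"ty":268,"tz":-226,"ax":0.52,"ay":0,"az":0,"jaw":-1},
    {"tx":-72,"ty":268,"tz":-226,"ax":0.52,"ay":0,"az":0,"jaw":-1},
  ],
)

```text
time_s: 9.72
tcp_pos: [0.6656, 0.1469, 0.236]
ee_rot: [0.185, 0.948, -0.253, -0.05]
wrist_force: [-0.4, -0.5, 0.1]
finger_gap: -0.002
```

Run:
```python
from h import *
where()
cv2.imwrite("pics/s8.png",cam("scene")["img"][:,:,::-1])
c=cam('top')['img'][185:305,240:400,::-1]
cv2.imwrite('pics/t8.png',cv2.resize(c,(800,600),interpolation=cv2.INTER_CUBIC))
for p in [(0,214,168),(0,180,110),(0,154,64)]: print(cmd(p,.524))
```

```text
t 9.72 tipj [1.000e-01 2.170e+02 2.481e+02] tcp [0.666 0.147 0.236] rel [ 0.521 -0.001 -0.006] F jig [-0.2 -0.6  0.1] gap -0.0 q [-0.55  1.    0.28  0.94  0.14  1.58  0.81]
([1.0, 42.0, 70.7], [0.001, 0.001, 0.001])
([1.0, 41.5, 138.0], [0.001, 0.001, 0.001])
([1.1, 41.9, 190.8], [0.001, 0.001, 0.001])
```

View pics/s8.png

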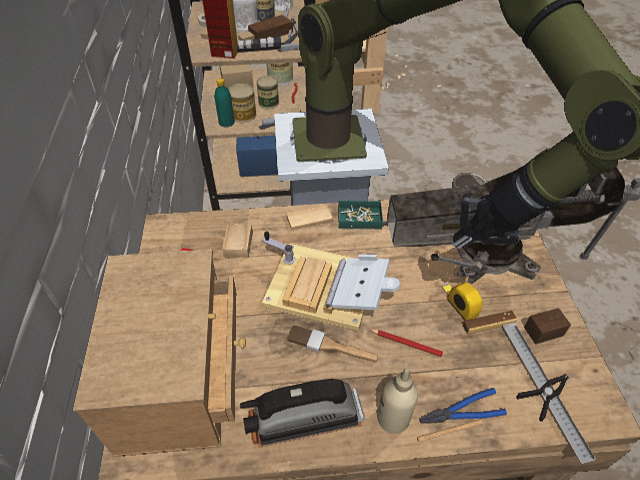

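View pics/t8.png

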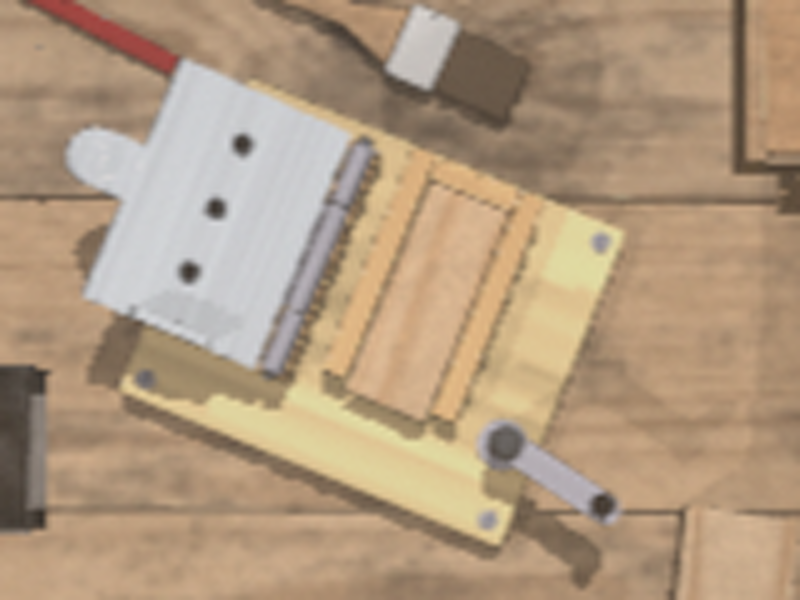

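Run:
```python
from h import *
s=env.observe();R0=Ro.from_quat(s["ee_rot"]);tip=s["tcp_pos"]+R0.apply([0,0,-.014]);ax=-R0.as_matrix()[:,2]
print(ax.round(3))
for L in (0,.1,.2,.3,.35,.4): X=tip+L*ax; print(L,X.round(3),proj("scene",X).round(0))
cv2.imwrite("pics/t8f.png",cam("top")["img"][:,:,::-1])
print([plane("top",p,z).round(3) for p,z in (((25,272),.265),((75,272),.265),((150,272),.18),((120,243),.18),((150,300),.1))])
```

```text
[0.19  0.462 0.866]
0 [0.667 0.149 0.25 ] [451. 244.]
0.1 [0.686 0.196 0.337] [491. 216.]
0.2 [0.705 0.242 0.424] [538. 184.]
0.3 [0.724 0.288 0.51 ] [596. 144.]
0.35 [0.734 0.311 0.553] [630. 120.]
0.4 [0.743 0.334 0.597] [667.  95.]
[array([0.481, 0.559, 0.265]), array([0.481, 0.449, 0.265]), array([0.483, 0.312, 0.18 ]), array([0.552, 0.385, 0.18 ]), array([0.415, 0.335, 0.1  ])]
```

View pics/t8f.png

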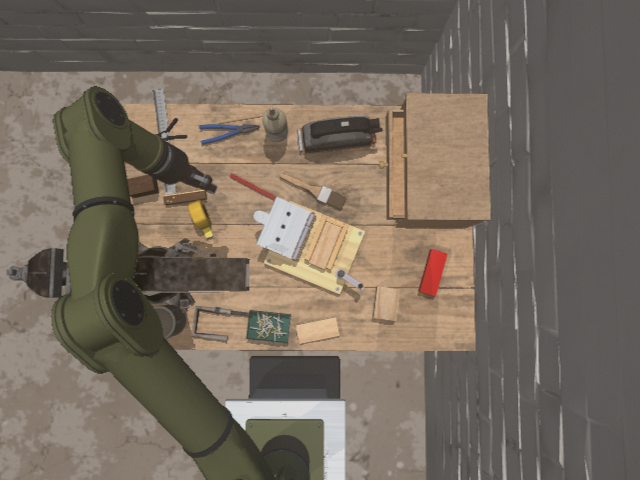

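Run:
```python
from h import *
print(tri((604,128),(105,108)),tri((528,5),(127,302)))
```

```text
(array([0.74836046, 0.27382235, 0.55570447]), [np.float64(0.005109085648125453), np.float64(0.005109085648125689)]) (array([0.43490134, 0.24997509, 0.57274948]), [np.float64(0.02623809432977735), np.float64(0.02623809432977742)])
```

Request:
send_rows(
  motion=[
    {"tx":1,"ty":20,"tz":35,"ax":0,"ay":0,"az":0,"jaw":-1},
    {"tx":1,"ty":42,"tz":71,"ax":0,"ay":0,"az":0,"jaw":-1},
    {"tx":1,"ty":42,"tz":100,"ax":0,"ay":0,"az":0,"jaw":-1},
    {"tx":1,"ty":42,"tz":130,"ax":0,"ay":0,"az":0,"jaw":-1},
    {"tx":1,"ty":42,"tz":138,"ax":0,"ay":0,"az":0,"jaw":-1},
  ],
)

```text
time_s: 10.65
tcp_pos: [0.6498, 0.1107, 0.0979]
ee_rot: [0.188, 0.947, -0.254, -0.052]
wrist_force: [-0.2, -0.6, 0.2]
finger_gap: 0.002
```

Run:
```python
from h import *
where()
cv2.imwrite("pics/s9.png",cam("scene")["img"][:,:,::-1])
c=cam('top')['img'][140:290,200:400,::-1]
cv2.imwrite('pics/t9.png',cv2.resize(c,(800,600),interpolation=cv2.INTER_CUBIC))
for p in [(0,154,64)]: print(cmd(p,.524))
```

```text
t 10.65 tipj [ -0.6 177.5 110. ] tcp [0.65  0.111 0.098] rel [0.525 0.003 0.002] F jig [ 0.  -0.6  0.2] gap 0.0 q [-0.53  1.09  0.27  1.17  0.14  1.27  0.75]
([-0.1, 1.6, 53.3], [0.001, -0.001, -0.001])
```

View pics/s9.png

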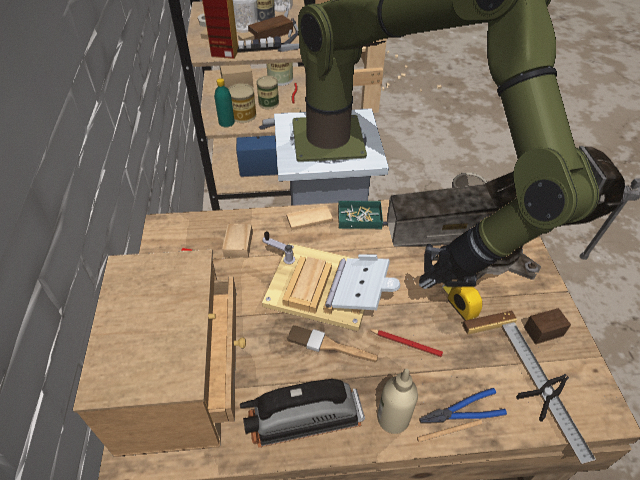

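View pics/t9.png

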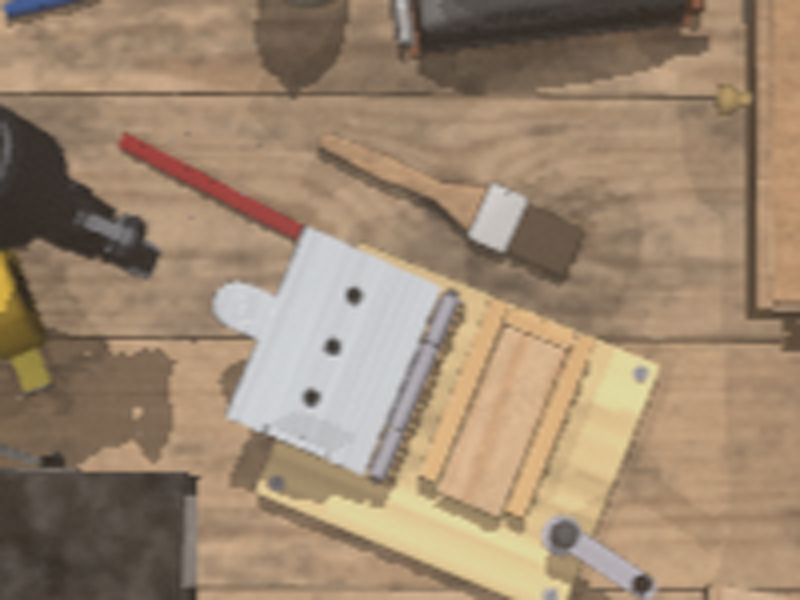

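In the top crop the tip at (148,268) lines up with the lug at (238,307). The path along the tool axis is clear of the tape and the vice, so I'll go under the lug end.

Request:
send_rows(
  motion=[
    {"tx":0,"ty":1,"tz":20,"ax":0,"ay":0,"az":0,"jaw":-1},
    {"tx":0,"ty":1,"tz":38,"ax":0,"ay":0,"az":0,"jaw":-1},
    {"tx":0,"ty":1,"tz":50,"ax":0,"ay":0,"az":0,"jaw":-1},
    {"tx":0,"ty":1,"tz":53,"ax":0,"ay":0,"az":0,"jaw":-1},
    {"tx":0,"ty":1,"tz":53,"ax":0,"ay":0,"az":0,"jaw":-1},
  ],
)

```text
time_s: 11.38
tcp_pos: [0.6418, 0.0889, 0.053]
ee_rot: [0.188, 0.948, -0.253, -0.05]
wrist_force: [0.3, 0.1, 0.6]
finger_gap: 0.006
```

Run:
```python
from h import *
where()
c=cam("scene")["img"][190:340,300:500,::-1]
cv2.imwrite("pics/s10.png",cv2.resize(c,(800,600),interpolation=cv2.INTER_CUBIC))
c=cam('top')['img'][140:290,200:400,::-1]
cv2.imwrite('pics/t10.png',cv2.resize(c,(800,600),interpolation=cv2.INTER_CUBIC))
```

```text
t 11.38 tipj [  0.2 154.3  65.1] tcp [0.642 0.089 0.053] rel [ 0.522 -0.     0.001] F jig [0.3 0.2 0.6] gap 0.01 q [-0.51  1.12  0.26  1.25  0.15  1.15  0.74]
```

View pics/s10.png

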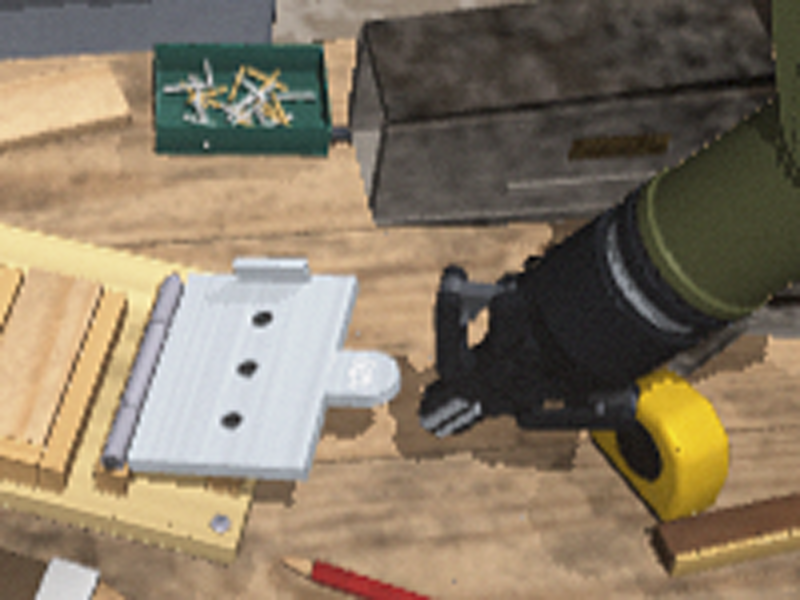

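View pics/t10.png

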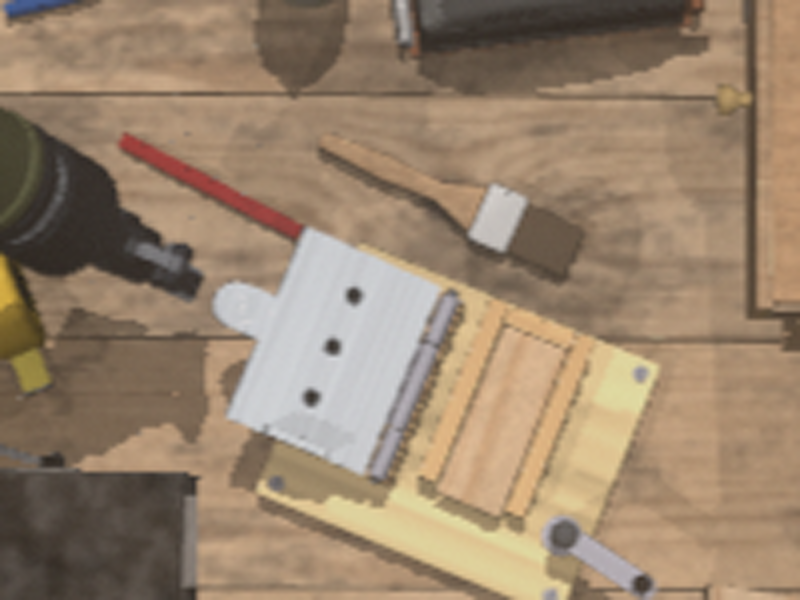

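```bash
cat >> h.py <<'E'
def path(phi,h=7.5,s=12,rc=133):
    """phi deg -> tip (y,z) jig mm & tilt; phi 17..180"""
    p=np.radians(phi);n=lambda r:np.array([r*np.cos(p)+5*np.sin(p),49+r*np.sin(p)-5*np.cos(p)])
    T=np.radians(30.)
    if phi<=60: return n(rc+s)-h*np.array([-np.cos(T),np.sin(T)])-s*np.array([np.sin(T),np.cos(T)]),T
    if phi<=150: return n(rc)-h*np.array([-np.cos(T),np.sin(T)]),T
    t=np.radians(180-phi)
    return n(rc-h),t
E
python3 - <<'E'
from h import *
print(cmd((0,140,64),.524))
for f in (17,22,27,33,39,45,52,60,68,76,84,92): (y,z),t=path(f);print(f,(y.round(1),z.round(1)),cmd((0,y,z),t))
E
```

```text
([0.3, -12.0, 8.2], [0.003, 0.0, -0.001])
17 (np.float64(140.6), np.float64(72.5)) ([0.3, -15.7, 0.6], [0.002, 0.0, -0.001])
22 (np.float64(136.8), np.float64(84.5)) ([0.2, -25.0, -8.0], [0.002, 0.0, -0.001])
27 (np.float64(132.0), np.float64(96.2)) ([0.2, -35.0, -15.7], [0.002, 0.0, -0.001])
33 (np.float64(124.8), np.float64(109.6)) ([0.2, -47.9, -23.8], [0.002, 0.0, -0.001])
39 (np.float64(116.3), np.float64(122.2)) ([0.2, -61.5, -30.5], [0.002, 0.0, -0.001])
45 (np.float64(106.6), np.float64(133.9)) ([0.2, -75.8, -35.7], [0.002, 0.0, -0.001])
52 (np.float64(93.7), np.float64(146.0)) ([0.2, -93.0, -39.9], [0.002, 0.0, -0.001])
60 (np.float64(77.3), np.float64(157.9)) ([0.1, -113.1, -42.0], [0.002, 0.0, -0.001])
68 (np.float64(61.0), np.float64(166.7)) ([0.1, -131.7, -41.4], [0.002, 0.0, -0.001])
76 (np.float64(43.5), np.float64(173.1)) ([0.1, -150.0, -38.3], [0.002, 0.0, -0.001])
84 (np.float64(25.4), np.float64(177.0)) ([0.1, -167.7, -32.7], [0.002, 0.0, -0.001])
92 (np.float64(6.9), np.float64(178.3)) ([0.0, -184.4, -24.6], [0.002, 0.0, -0.001])
```

First the entry under the lug and a small lift as a test.

Request:
send_rows(
  motion=[
    {"tx":0,"ty":-6,"tz":5,"ax":0,"ay":0,"az":0,"jaw":-1},
    {"tx":0,"ty":-12,"tz":8,"ax":0,"ay":0,"az":0,"jaw":-1},
    {"tx":0,"ty":-15.5,"tz":1,"ax":0,"ay":0,"az":0,"jaw":-1},
    {"tx":0,"ty":-20,"tz":-4,"ax":0,"ay":0,"az":0,"jaw":-1},
    {"tx":0,"ty":-25,"tz":-8,"ax":0,"ay":0,"az":0,"jaw":-1},
    {"tx":0,"ty":-30,"tz":-12,"ax":0,"ay":0,"az":0,"jaw":-1},
    {"tx":0,"ty":-35,"tz":-16,"ax":0,"ay":0,"az":0,"jaw":-1},
  ],
)

```text
time_s: 12.35
tcp_pos: [0.6338, 0.0695, 0.0847]
ee_rot: [0.188, 0.948, -0.252, -0.049]
wrist_force: [0.8, 4.3, -2.2]
finger_gap: 0.002
```

Run:
```python
from h import *
where()
c=cam("scene")["img"][190:340,300:500,::-1]
cv2.imwrite("pics/s11.png",cv2.resize(c,(800,600),interpolation=cv2.INTER_CUBIC))
for f in (27,33,39,45,52,60,68,76,84,92,100): (y,z),t=path(f);print(f,(y.round(1),z.round(1)),cmd((0,y,z),t))
```

```text
t 12.35 tipj [  0.3 133.3  96.8] tcp [0.634 0.07  0.085] rel [ 0.519 -0.001  0.   ] F jig [-0.9  4.2 -2.2] gap 0.0 q [-0.5   1.06  0.27  1.3   0.16  1.15  0.76]
27 (np.float64(132.0), np.float64(96.2)) ([0.5, -0.1, 1.7], [0.004, 0.001, -0.002])
33 (np.float64(124.8), np.float64(109.6)) ([0.4, -12.9, -6.4], [0.004, 0.001, -0.002])
39 (np.float64(116.3), np.float64(122.2)) ([0.4, -26.5, -13.1], [0.004, 0.001, -0.002])
45 (np.float64(106.6), np.float64(133.9)) ([0.4, -40.8, -18.4], [0.004, 0.001, -0.002])
52 (np.float64(93.7), np.float64(146.0)) ([0.3, -58.0, -22.6], [0.004, 0.001, -0.002])
60 (np.float64(77.3), np.float64(157.9)) ([0.3, -78.1, -24.8], [0.004, 0.001, -0.002])
68 (np.float64(61.0), np.float64(166.7)) ([0.3, -96.7, -24.3], [0.004, 0.001, -0.002])
76 (np.float64(43.5), np.float64(173.1)) ([0.2, -115.0, -21.2], [0.004, 0.001, -0.002])
84 (np.float64(25.4), np.float64(177.0)) ([0.2, -132.7, -15.5], [0.004, 0.001, -0.002])
92 (np.float64(6.9), np.float64(178.3)) ([0.2, -149.4, -7.5], [0.004, 0.001, -0.002])
100 (np.float64(-11.7), np.float64(177.1)) ([0.2, -164.9, 2.7], [0.004, 0.001, -0.002])
```

View pics/s11.png

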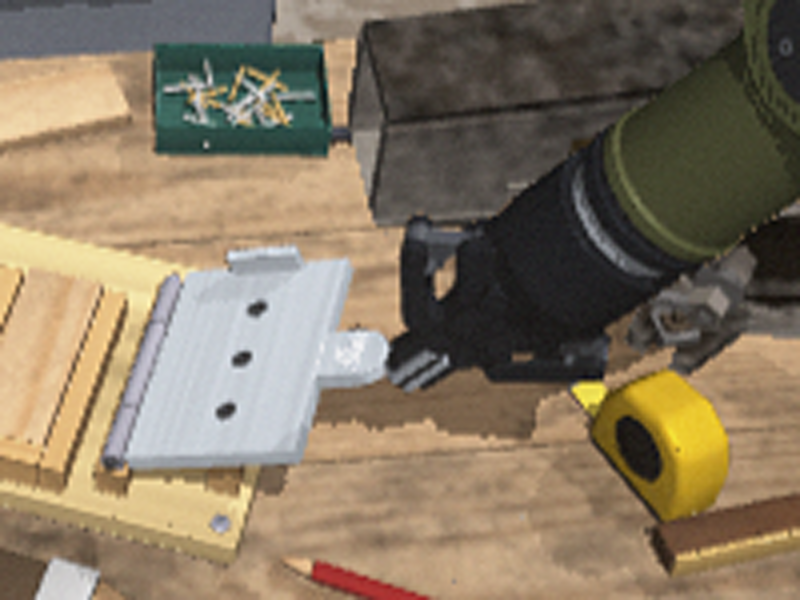

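The leaf is lifting: the lug at (365,355) rides on the finger face with about 5 N. I'll continue along the arc.

Request:
send_rows(
  motion=[
    {"tx":0,"ty":-6.5,"tz":-2.5,"ax":0,"ay":0,"az":0,"jaw":-1},
    {"tx":0,"ty":-13,"tz":-6.5,"ax":0,"ay":0,"az":0,"jaw":-1},
    {"tx":0,"ty":-20,"tz":-10,"ax":0,"ay":0,"az":0,"jaw":-1},
    {"tx":0,"ty":-26.5,"tz":-13,"ax":0,"ay":0,"az":0,"jaw":-1},
    {"tx":0,"ty":-34,"tz":-16,"ax":0,"ay":0,"az":0,"jaw":-1},
    {"tx":0,"ty":-41,"tz":-18.5,"ax":0,"ay":0,"az":0,"jaw":-1},
    {"tx":0,"ty":-49.5,"tz":-20.5,"ax":0,"ay":0,"az":0,"jaw":-1},
    {"tx":0,"ty":-58,"tz":-22.5,"ax":0,"ay":0,"az":0,"jaw":-1},
    {"tx":0,"ty":-68,"tz":-24,"ax":0,"ay":0,"az":0,"jaw":-1},
    {"tx":0,"ty":-78,"tz":-25,"ax":0,"ay":0,"az":0,"jaw":-1},
  ],
)

```text
time_s: 13.65
tcp_pos: [0.6132, 0.0181, 0.1468]
ee_rot: [0.188, 0.948, -0.252, -0.048]
wrist_force: [2.4, 4.4, 0.4]
finger_gap: 0.003
```

Run:
```python
from h import *
where()
c=cam("scene")["img"][160:340,260:500,::-1]
cv2.imwrite("pics/s12.png",cv2.resize(c,(800,600),interpolation=cv2.INTER_CUBIC))
for f in (60,68,76,84,92,100,110,120,130,140,150,160,170): (y,z),t=path(f);print(f,(y.round(1),z.round(1)),cmd((0,y,z),t))
```

```text
t 13.65 tipj [  0.7  77.9 158.9] tcp [0.613 0.018 0.147] rel [ 0.518 -0.003  0.001] F jig [0.5 5.  0.4] gap 0.0 q [-0.46  0.94  0.29  1.41  0.2   1.14  0.82]
60 (np.float64(77.3), np.float64(157.9)) ([0.9, 2.1, 1.0], [0.004, 0.002, -0.004])
68 (np.float64(61.0), np.float64(166.7)) ([0.9, -16.4, 1.6], [0.004, 0.002, -0.004])
76 (np.float64(43.5), np.float64(173.1)) ([0.8, -34.7, 4.7], [0.004, 0.002, -0.004])
84 (np.float64(25.4), np.float64(177.0)) ([0.7, -52.4, 10.3], [0.004, 0.002, -0.004])
92 (np.float64(6.9), np.float64(178.3)) ([0.7, -69.2, 18.3], [0.004, 0.002, -0.004])
100 (np.float64(-11.7), np.float64(177.1)) ([0.7, -84.6, 28.6], [0.004, 0.002, -0.004])
110 (np.float64(-34.3), np.float64(171.9)) ([0.6, -101.7, 44.3], [0.004, 0.002, -0.004])
120 (np.float64(-55.7), np.float64(162.9)) ([0.6, -115.8, 62.8], [0.004, 0.002, -0.004])
130 (np.float64(-75.2), np.float64(150.3)) ([0.6, -126.4, 83.4], [0.004, 0.002, -0.004])
140 (np.float64(-92.2), np.float64(134.6)) ([0.6, -133.3, 105.5], [0.004, 0.002, -0.004])
150 (np.float64(-106.2), np.float64(116.1)) ([0.6, -136.3, 128.5], [0.004, 0.002, -0.004])
160 (np.float64(-116.2), np.float64(96.6)) ([0.7, -132.9, 150.2], [-0.171, 0.002, -0.003])
170 (np.float64(-122.7), np.float64(75.7)) ([0.7, -125.8, 171.0], [-0.345, 0.002, -0.003])
```

View pics/s12.png

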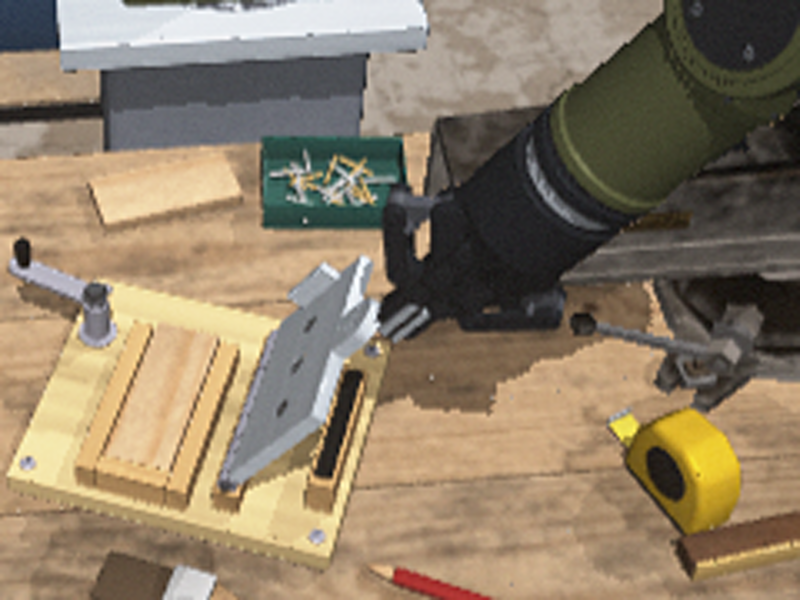

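The leaf is at about 60° from its rest and still in contact. On over the top.

Request:
send_rows(
  motion=[
    {"tx":0,"ty":-8,"tz":1,"ax":0,"ay":0,"az":0,"jaw":-1},
    {"tx":0,"ty":-16.5,"tz":1.5,"ax":0,"ay":0,"az":0,"jaw":-1},
    {"tx":0,"ty":-25.5,"tz":3,"ax":0,"ay":0,"az":0,"jaw":-1},
    {"tx":0,"ty":-34.5,"tz":4.5,"ax":0,"ay":0,"az":0,"jaw":-1},
    {"tx":0,"ty":-43.5,"tz":7.5,"ax":0,"ay":0,"az":0,"jaw":-1},
    {"tx":0,"ty":-52.5,"tz":10.5,"ax":0,"ay":0,"az":0,"jaw":-1},
    {"tx":0,"ty":-61,"tz":14.5,"ax":0,"ay":0,"az":0,"jaw":-1},
    {"tx":0,"ty":-69,"tz":18.5,"ax":0,"ay":0,"az":0,"jaw":-1},
    {"tx":0,"ty":-77,"tz":23.5,"ax":0,"ay":0,"az":0,"jaw":-1},
    {"tx":0,"ty":-84.5,"tz":28.5,"ax":0,"ay":0,"az":0,"jaw":-1},
    {"tx":0,"ty":-93,"tz":36,"ax":0,"ay":0,"az":0,"jaw":-1},
    {"tx":0,"ty":-101.5,"tz":44.5,"ax":0,"ay":0,"az":0,"jaw":-1},
  ],
)

```text
time_s: 15.2
tcp_pos: [0.5699, -0.0866, 0.1595]
ee_rot: [0.189, 0.948, -0.253, -0.049]
wrist_force: [1.8, 2.1, 2.5]
finger_gap: 0.003
```

Run:
```python
from h import *
where()
c=cam("scene")["img"][160:340,260:500,::-1]
cv2.imwrite("pics/s13.png",cv2.resize(c,(800,600),interpolation=cv2.INTER_CUBIC))
for f in (110,115,120,125,130,135,140,145,150,155,160,165,170,175,180): (y,z),t=path(f);print(f,(y.round(1),z.round(1)),cmd((0,y,z),t))
```

```text
t 15.2 tipj [  0.5 -35.4 171.6] tcp [ 0.57  -0.087  0.159] rel [ 0.521 -0.002  0.003] F jig [0.8 2.6 2.5] gap 0.0 q [-0.36  0.85  0.31  1.62  0.26  0.97  0.88]
110 (np.float64(-34.3), np.float64(171.9)) ([0.1, 2.7, -2.2], [0.001, -0.001, -0.005])
115 (np.float64(-45.2), np.float64(167.9)) ([0.1, -4.7, 6.8], [0.001, -0.001, -0.005])
120 (np.float64(-55.7), np.float64(162.9)) ([0.0, -11.3, 16.3], [0.001, -0.001, -0.005])
125 (np.float64(-65.7), np.float64(157.1)) ([0.0, -17.1, 26.4], [0.001, -0.001, -0.005])
130 (np.float64(-75.2), np.float64(150.3)) ([-0.0, -21.9, 36.9], [0.001, -0.001, -0.005])
135 (np.float64(-84.0), np.float64(142.8)) ([-0.1, -25.8, 47.9], [0.001, -0.001, -0.005])
140 (np.float64(-92.2), np.float64(134.6)) ([-0.1, -28.8, 59.1], [0.001, -0.001, -0.005])
145 (np.float64(-99.6), np.float64(125.6)) ([-0.1, -30.7, 70.5], [0.001, -0.001, -0.005])
150 (np.float64(-106.2), np.float64(116.1)) ([-0.1, -31.7, 82.1], [0.001, -0.001, -0.005])
155 (np.float64(-111.6), np.float64(106.6)) ([-0.1, -30.4, 93.0], [-0.086, -0.0, -0.005])
160 (np.float64(-116.2), np.float64(96.6)) ([-0.1, -28.3, 103.8], [-0.174, -0.0, -0.005])
165 (np.float64(-119.9), np.float64(86.3)) ([-0.1, -25.1, 114.3], [-0.261, 0.0, -0.005])
170 (np.float64(-122.7), np.float64(75.7)) ([-0.1, -21.1, 124.5], [-0.348, 0.0, -0.006])
175 (np.float64(-124.6), np.float64(64.9)) ([-0.1, -16.2, 134.3], [-0.435, 0.0, -0.006])
180 (np.float64(-125.5), np.float64(54.0)) ([-0.0, -10.4, 143.7], [-0.523, 0.001, -0.005])
```

View pics/s13.png

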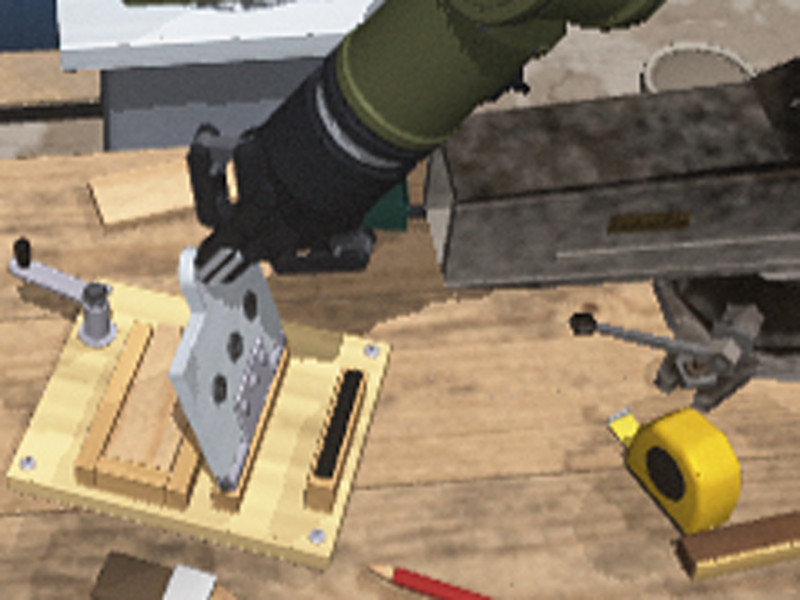

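The leaf is past upright with the fingertip on its outer face at (220,262). Pushing it down while bringing the tool upright.

Request:
send_rows(
  motion=[
    {"tx":0,"ty":-5,"tz":7,"ax":0,"ay":0,"az":0,"jaw":-1},
    {"tx":0,"ty":-11,"tz":16,"ax":0,"ay":0,"az":0,"jaw":-1},
    {"tx":0,"ty":-17,"tz":26,"ax":0,"ay":0,"az":0,"jaw":-1},
    {"tx":0,"ty":-22,"tz":37,"ax":0,"ay":0,"az":0,"jaw":-1},
    {"tx":0,"ty":-26,"tz":48,"ax":0,"ay":0,"az":0,"jaw":-1},
    {"tx":0,"ty":-29,"tz":59,"ax":0,"ay":0,"az":0,"jaw":-1},
    {"tx":0,"ty":-31,"tz":70,"ax":0,"ay":0,"az":0,"jaw":-1},
    {"tx":0,"ty":-32,"tz":82,"ax":0,"ay":0,"az":0,"jaw":-1},
    {"tx":0,"ty":-30,"tz":93,"ax":-0.086,"ay":0,"az":0,"jaw":-1},
    {"tx":0,"ty":-28,"tz":104,"ax":-0.174,"ay":0,"az":0,"jaw":-1},
    {"tx":0,"ty":-25,"tz":114,"ax":-0.261,"ay":0,"az":0,"jaw":-1},
  ],
)

```text
time_s: 16.62
tcp_pos: [0.5387, -0.1603, 0.0721]
ee_rot: [0.195, 0.972, -0.126, -0.024]
wrist_force: [0.8, 1.2, 2.2]
finger_gap: -0.006
```

Run:
```python
from h import *
where()
c=cam("scene")["img"][190:340,250:450,::-1]
cv2.imwrite("pics/s14.png",cv2.resize(c,(800,600),interpolation=cv2.INTER_CUBIC))
for f in (165,170,175,180): (y,z),t=path(f);print(f,(y.round(1),z.round(1)),cmd((0,y,z),t))
print(cmd((0,-126,52),0))
```

```text
t 16.62 tipj [  -0.2 -118.8   85.6] tcp [ 0.539 -0.16   0.072] rel [ 0.258 -0.002  0.005] F jig [0.2 1.4 2.2] gap -0.01 q [-0.04  0.85  0.16  1.84  0.24  0.55  1.04]
165 (np.float64(-119.9), np.float64(86.3)) ([-0.7, 3.9, -1.4], [0.002, -0.001, -0.011])
170 (np.float64(-122.7), np.float64(75.7)) ([-0.7, 5.1, 9.5], [-0.085, -0.001, -0.011])
175 (np.float64(-124.6), np.float64(64.9)) ([-0.7, 7.3, 20.2], [-0.172, -0.0, -0.011])
180 (np.float64(-125.5), np.float64(54.0)) ([-0.7, 10.4, 30.7], [-0.259, 0.0, -0.011])
([-0.7, 10.4, 32.8], [-0.259, 0.0, -0.011])
```

View pics/s14.png

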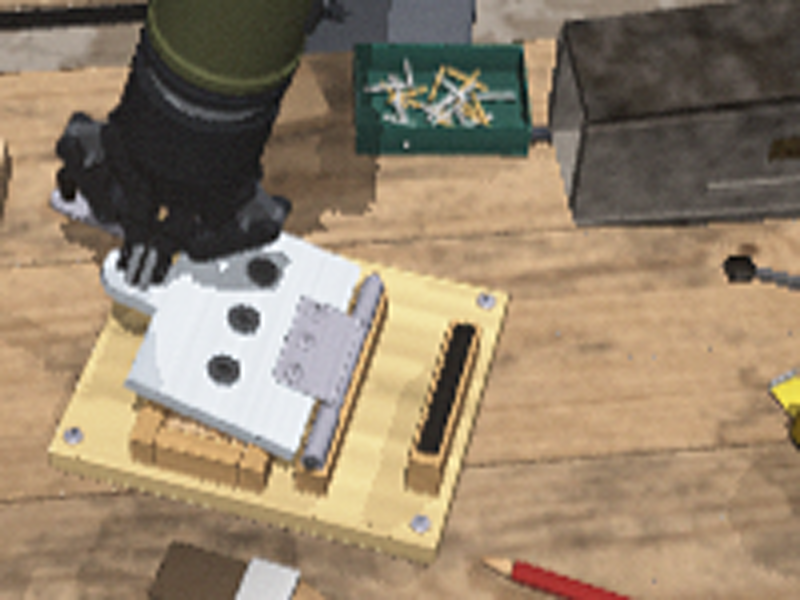

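Request:
send_rows(
  motion=[
    {"tx":0,"ty":5,"tz":9.5,"ax":-0.085,"ay":0,"az":0,"jaw":-1},
    {"tx":0,"ty":7,"tz":20,"ax":-0.172,"ay":0,"az":0,"jaw":-1},
    {"tx":0,"ty":9,"tz":26,"ax":-0.22,"ay":0,"az":0,"jaw":-1},
    {"tx":0,"ty":10.5,"tz":31,"ax":-0.259,"ay":0,"az":0,"jaw":-1},
    {"tx":0,"ty":10.5,"tz":32.5,"ax":-0.259,"ay":0,"az":0,"jaw":-1},
    {"tx":0,"ty":10.5,"tz":33,"ax":-0.259,"ay":0,"az":0,"jaw":-1},
  ],
)

```text
time_s: 17.42
tcp_pos: [0.5367, -0.163, 0.0374]
ee_rot: [0.199, 0.98, -0.001, 0.0]
wrist_force: [-1.1, -0.8, 0.8]
finger_gap: 0.002
```

Run:
```python
from h import *
where()
c=cam("scene")["img"][190:340,250:450,::-1]
cv2.imwrite("pics/s15.png",cv2.resize(c,(800,600),interpolation=cv2.INTER_CUBIC))
```

```text
t 17.43 tipj [  -1.  -125.6   51.4] tcp [ 0.537 -0.163  0.037] rel [ 0.001 -0.001  0.01 ] F jig [-0.7 -1.2  0.8] gap 0.0 q [ 0.26  0.87 -0.08  1.89  0.17  0.39  1.22]
```

View pics/s15.png

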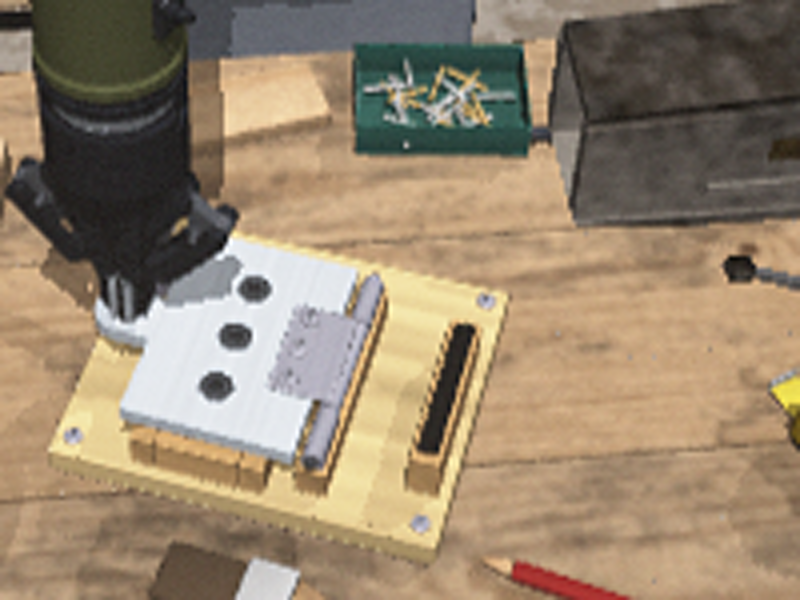

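Request:
send_rows(
  motion=[
    {"tx":0,"ty":0,"tz":2,"ax":0,"ay":0,"az":0,"jaw":-1},
    {"tx":0,"ty":0,"tz":4,"ax":0,"ay":0,"az":0,"jaw":-1},
    {"tx":0,"ty":0,"tz":4.5,"ax":0,"ay":0,"az":0,"jaw":-1},
  ],
)

```text
time_s: 17.85
tcp_pos: [0.5373, -0.162, 0.0343]
ee_rot: [0.198, 0.98, -0.001, 0.001]
wrist_force: [-2.7, 1.5, 16.4]
finger_gap: 0.004
```

Run:
```python
from h import *
where()
c=cam("scene")["img"][190:340,250:450,::-1]
cv2.imwrite("pics/s16.png",cv2.resize(c,(800,600),interpolation=cv2.INTER_CUBIC))
```

```text
t 17.85 tipj [  -0.9 -124.5   48.3] tcp [ 0.537 -0.162  0.034] rel [ 0.001 -0.002  0.009] F jig [-3.1  0.4 16.4] gap 0.0 q [ 0.26  0.87 -0.08  1.89  0.17  0.38  1.22]
```

View pics/s16.png

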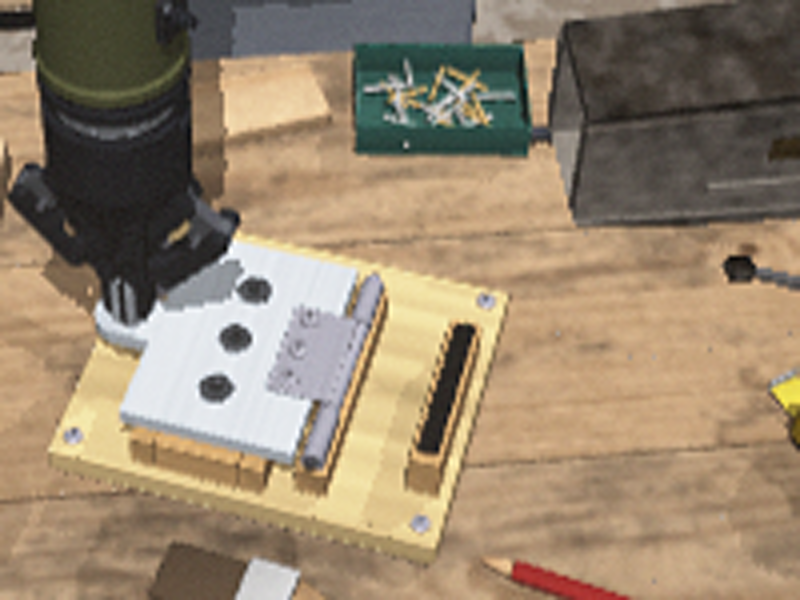

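The leaf is down: it is rigid at 16 N, and the reading of 48.4 at the 54 mm face shows my tip offset reads about 5.5 mm low. I'll lift off and check from both views.

Request:
send_rows(
  motion=[
    {"tx":0,"ty":0,"tz":-30,"ax":0,"ay":0,"az":0,"jaw":-1},
    {"tx":0,"ty":0,"tz":-80,"ax":0,"ay":0,"az":0,"jaw":-1},
    {"tx":45,"ty":-45,"tz":-90,"ax":0,"ay":0,"az":0,"jaw":-1},
    {"tx":90,"ty":-60,"tz":-90,"ax":0,"ay":0,"az":0,"jaw":-1},
    {"tx":95,"ty":-60,"tz":-90,"ax":0,"ay":0,"az":0,"jaw":-1},
  ],
)

```text
time_s: 18.52
tcp_pos: [0.4214, -0.18, 0.1242]
ee_rot: [0.199, 0.98, -0.001, -0.002]
wrist_force: [0.7, -0.1, 0.1]
finger_gap: -0.002
```

```bash
sed -i 's/-0.014\]/-0.0195]/g' h.py
python3 - <<'E'
from h import *
where()
c=cam("scene")["img"][190:340,250:450,::-1]
cv2.imwrite("pics/s17.png",cv2.resize(c,(800,600),interpolation=cv2.INTER_CUBIC))
c=cam('top')['img'][185:305,240:400,::-1]
cv2.imwrite('pics/t17.png',cv2.resize(c,(800,600),interpolation=cv2.INTER_CUBIC))
E
```

```text
t 18.52 tipj [-101.1 -185.2  143.7] tcp [ 0.421 -0.18   0.124] rel [0.002 0.004 0.011] F jig [0.7 0.1 0.1] gap -0.0 q [ 0.37  0.64 -0.11  2.14  0.18  0.38  1.29]
```

View pics/s17.png

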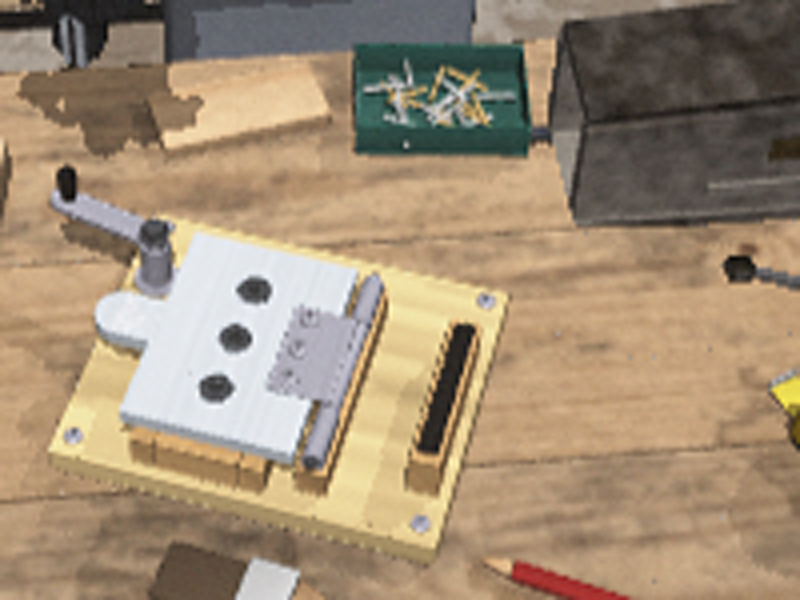

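View pics/t17.png

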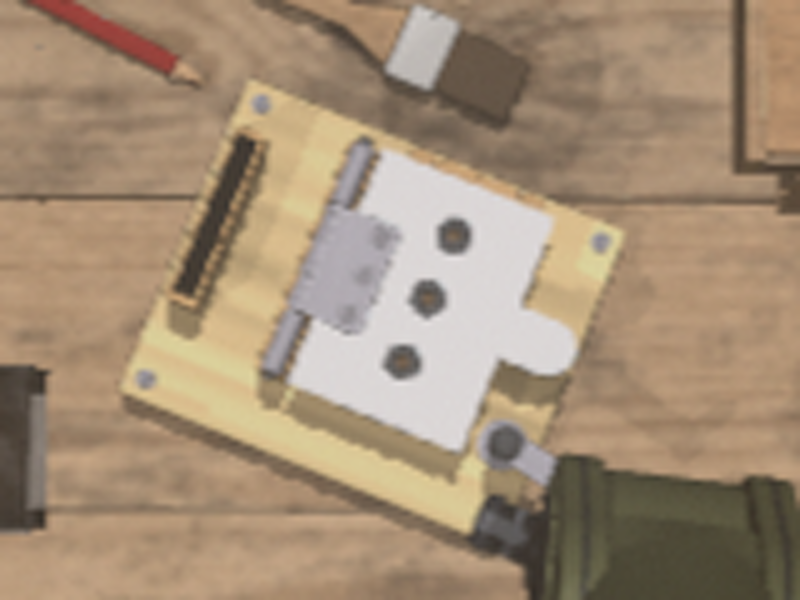

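Run:
```python
from h import *
z4=lambda u,v:((u+.5)/4-.5+250,(v+.5)/4-.5+190)
for n,s,t in (("far-outer",(121,408),(553,213)),("far-hinge side",(300,456),(385,150)),("near-outer",(198,233),(462,450))):
    X,e=tri(z4(*s),zt(*t));print(n,w2j(X).round(1),np.round(e,4))
print(cmd((-94,-185,100)),cmd((-94,-185,66)))
```

```text
far-outer [  64.8 -106.1   59.5] [0.0002 0.0002]
far-hinge side [61.9 -9.2 51.6] [0.0024 0.0024]
near-outer [ -68.4 -108.    56.6] [0.0011 0.0011]
([-0.6, -2.6, 43.7], [0.0, 0.004, -0.007]) ([-0.5, -2.6, 77.7], [0.0, 0.004, -0.007])
```

Leaf corners triangulate to 52–59 mm, which fits flat given the noise. Now I'll go down beside the latch pin.

Request:
send_rows(
  motion=[
    {"tx":0,"ty":-2.5,"tz":40,"ax":0,"ay":0,"az":0,"jaw":-1},
    {"tx":0,"ty":-2.5,"tz":70,"ax":0,"ay":0,"az":0,"jaw":-1},
    {"tx":0,"ty":-2.5,"tz":77,"ax":0,"ay":0,"az":0,"jaw":-1},
    {"tx":0,"ty":-2.5,"tz":77,"ax":0,"ay":0,"az":0,"jaw":-1},
  ],
)

```text
time_s: 19.23
tcp_pos: [0.4287, -0.1821, 0.0471]
ee_rot: [0.197, 0.98, -0.0, 0.002]
wrist_force: [-0.6, -0.2, 0.5]
finger_gap: -0.004
```

Run:
```python
from h import *
where()
c=cam("scene")["img"][190:340,230:430,::-1]
cv2.imwrite("pics/s18.png",cv2.resize(c,(800,600),interpolation=cv2.INTER_CUBIC))
for th in (-.19,0,.2,.4,.6,.8):
    p=(-55+58*np.sin(th)-16,-128-58*np.cos(th),66); print(th,np.round(p,1),cmd(p))
```

```text
t 19.23 tipj [ -93.8 -184.4   66.6] tcp [ 0.429 -0.182  0.047] rel [-0.    -0.004  0.007] F jig [-0.5 -0.4  0.5] gap -0.0 q [ 0.33  0.8  -0.05  2.17  0.21  0.17  1.26]
-0.19 [ -82. -185.   66.] ([-11.6, -0.3, 1.2], [0.0, 0.005, -0.007])
0 [ -71. -186.   66.] ([-22.5, -1.3, 1.2], [0.0, 0.005, -0.007])
0.2 [ -59.5 -184.8   66. ] ([-34.1, -0.0, 1.3], [0.0, 0.005, -0.007])
0.4 [ -48.4 -181.4   66. ] ([-45.1, 3.5, 1.4], [0.0, 0.005, -0.007])
0.6 [ -38.3 -175.9   66. ] ([-55.2, 9.1, 1.4], [0.0, 0.005, -0.007])
0.8 [ -29.4 -168.4   66. ] ([-64.0, 16.6, 1.5], [0.0, 0.005, -0.007])
```

View pics/s18.png

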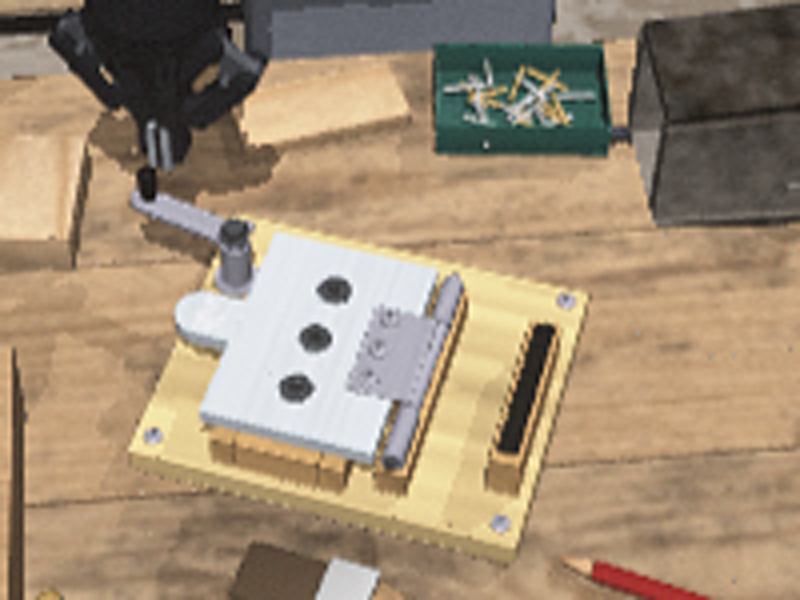

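The tip (162,168) is right behind the pin (148,185). Pushing the pin along the first part of its arc.

Request:
send_rows(
  motion=[
    {"tx":-8,"ty":-0.5,"tz":1,"ax":0,"ay":0,"az":0,"jaw":-1},
    {"tx":-15,"ty":-1,"tz":1,"ax":0,"ay":0,"az":0,"jaw":-1},
    {"tx":-22.5,"ty":-1,"tz":1,"ax":0,"ay":0,"az":0,"jaw":-1},
    {"tx":-28,"ty":-1,"tz":1,"ax":0,"ay":0,"az":0,"jaw":-1},
    {"tx":-34,"ty":0,"tz":1,"ax":0,"ay":0,"az":0,"jaw":-1},
    {"tx":-40,"ty":1.5,"tz":1,"ax":0,"ay":0,"az":0,"jaw":-1},
    {"tx":-45,"ty":3.5,"tz":1,"ax":0,"ay":0,"az":0,"jaw":-1},
    {"tx":-50,"ty":6,"tz":1,"ax":0,"ay":0,"az":0,"jaw":-1},
    {"tx":-55,"ty":9,"tz":1,"ax":0,"ay":0,"az":0,"jaw":-1},
    {"tx":-60,"ty":13,"tz":1,"ax":0,"ay":0,"az":0,"jaw":-1},
    {"tx":-64,"ty":16.5,"tz":1,"ax":0,"ay":0,"az":0,"jaw":-1},
  ],
)

```text
time_s: 20.65
tcp_pos: [0.4946, -0.1915, 0.047]
ee_rot: [0.197, 0.98, -0.0, 0.003]
wrist_force: [0.2, -0.8, 0.1]
finger_gap: 0.003
```

Run:
```python
from h import *
where()
c=cam("scene")["img"][190:340,230:430,::-1]
cv2.imwrite("pics/s19.png",cv2.resize(c,(800,600),interpolation=cv2.INTER_CUBIC))
```

```text
t 20.65 tipj [ -29.2 -168.1   66.5] tcp [ 0.495 -0.192  0.047] rel [-0.    -0.005  0.007] F jig [ 0.5 -0.7  0.1] gap 0.0 q [ 0.33  0.83 -0.09  1.98  0.19  0.33  1.27]
```

View pics/s19.png

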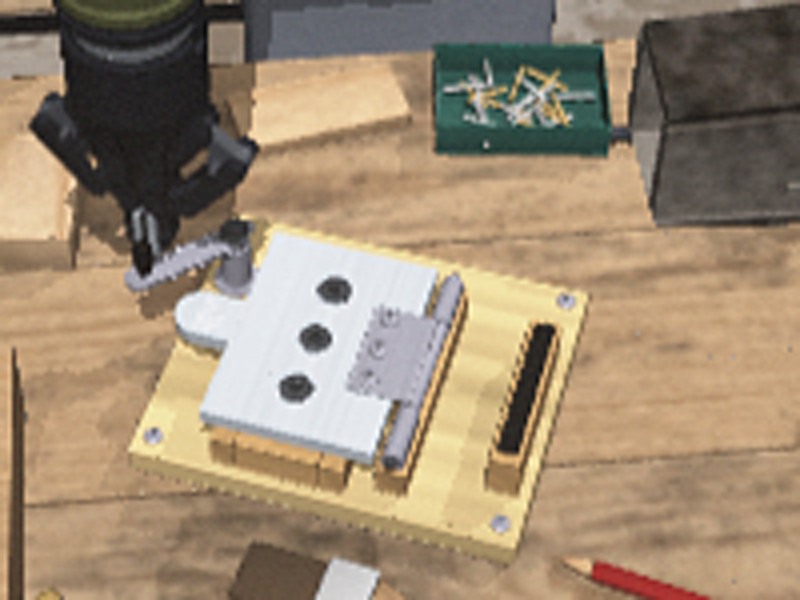

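The latch is at about 0.8 rad, with the pin at (145,262). I'll go round to the pin's outer side and push it towards +y.

Run:
```python
from h import *
for p in [(-34,-170,66),(-34,-194,66),(-15,-194,66)]: print(p,cmd(p))
for th in (.8,.9,1.,1.1,1.2,1.3,1.4,1.5,1.57):
    p=(-55+58*np.sin(th)-3,-128-58*np.cos(th)-13,66); print(th,np.round(p,1),cmd(p))
```

```text
(-34, -170, 66) ([5.7, -2.7, 0.5], [0.001, 0.006, -0.006])
(-34, -194, 66) ([5.5, -26.7, 0.4], [0.001, 0.006, -0.006])
(-15, -194, 66) ([-13.5, -26.6, 0.6], [0.001, 0.006, -0.006])
0.8 [ -16.4 -181.4   66. ] ([-12.0, -14.0, 0.6], [0.001, 0.006, -0.006])
0.9 [ -12.6 -177.1   66. ] ([-15.8, -9.6, 0.6], [0.001, 0.006, -0.006])
1.0 [  -9.2 -172.3   66. ] ([-19.2, -4.9, 0.6], [0.001, 0.006, -0.006])
1.1 [  -6.3 -167.3   66. ] ([-22.0, 0.2, 0.7], [0.001, 0.006, -0.006])
1.2 [  -3.9 -162.    66. ] ([-24.3, 5.5, 0.7], [0.001, 0.006, -0.006])
1.3 [  -2.1 -156.5   66. ] ([-26.1, 11.0, 0.7], [0.001, 0.006, -0.006])
1.4 [  -0.8 -150.9   66. ] ([-27.4, 16.6, 0.7], [0.001, 0.006, -0.006])
1.5 [-1.000e-01 -1.451e+02  6.600e+01] ([-28.0, 22.4, 0.7], [0.001, 0.006, -0.006])
1.57 [  -0. -141.   66.] ([-28.2, 26.5, 0.7], [0.001, 0.006, -0.006])
```

Request:
send_rows(
  motion=[
    {"tx":5.5,"ty":-3,"tz":0.5,"ax":0,"ay":0,"az":0,"jaw":-1},
    {"tx":5.5,"ty":-27,"tz":0.5,"ax":0,"ay":0,"az":0,"jaw":-1},
    {"tx":0,"ty":-28,"tz":0.5,"ax":0,"ay":0,"az":0,"jaw":-1},
    {"tx":-13,"ty":-28,"tz":0.5,"ax":0,"ay":0,"az":0,"jaw":-1},
    {"tx":-14,"ty":-20,"tz":0.5,"ax":0,"ay":0,"az":0,"jaw":-1},
    {"tx":-14,"ty":-14,"tz":0.5,"ax":0,"ay":0,"az":0,"jaw":-1},
    {"tx":-16,"ty":-9.5,"tz":0.5,"ax":0,"ay":0,"az":0,"jaw":-1},
    {"tx":-19,"ty":-5,"tz":0.5,"ax":0,"ay":0,"az":0,"jaw":-1},
    {"tx":-22,"ty":0,"tz":0.5,"ax":0,"ay":0,"az":0,"jaw":-1},
    {"tx":-24.5,"ty":5.5,"tz":0.5,"ax":0,"ay":0,"az":0,"jaw":-1},
    {"tx":-26,"ty":11,"tz":0.5,"ax":0,"ay":0,"az":0,"jaw":-1},
  ],
)

```text
time_s: 22.08
tcp_pos: [0.5239, -0.1905, 0.0465]
ee_rot: [0.197, 0.98, 0.0, 0.003]
wrist_force: [-2.1, -0.3, -0.6]
finger_gap: -0.004
```

Run:
```python
from h import *
where()
c=cam("scene")["img"][190:340,230:430,::-1]
cv2.imwrite("pics/s20.png",cv2.resize(c,(800,600),interpolation=cv2.INTER_CUBIC))
```

```text
t 22.07 tipj [  -2.6 -156.    66. ] tcp [ 0.524 -0.19   0.047] rel [-0.001 -0.006  0.006] F jig [-1.9 -1.1 -0.6] gap -0.0 q [ 0.32  0.85 -0.1   1.9   0.19  0.39  1.26]
```

View pics/s20.png

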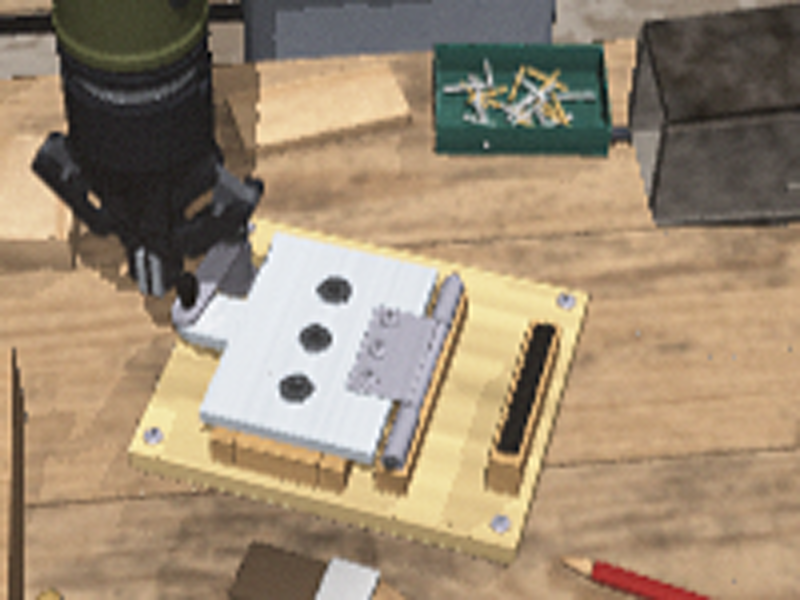

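The bar is already moving over the lug, with the pin at (187,290). Pushing on to the stop.

Request:
send_rows(
  motion=[
    {"tx":-1,"ty":5,"tz":0,"ax":0,"ay":0,"az":0,"jaw":-1},
    {"tx":-2,"ty":10,"tz":0,"ax":0,"ay":0,"az":0,"jaw":-1},
    {"tx":-3,"ty":14,"tz":0,"ax":0,"ay":0,"az":0,"jaw":-1},
    {"tx":-3,"ty":16,"tz":0,"ax":0,"ay":0,"az":0,"jaw":-1},
  ],
)

```text
time_s: 22.62
tcp_pos: [0.5286, -0.1828, 0.0465]
ee_rot: [0.199, 0.98, -0.004, -0.0]
wrist_force: [-8.1, -14.3, 3.9]
finger_gap: 0.001
```

Run:
```python
from h import *
where()
c=cam("scene")["img"][190:340,230:430,::-1]
cv2.imwrite("pics/s21.png",cv2.resize(c,(800,600),interpolation=cv2.INTER_CUBIC))
```

```text
t 22.62 tipj [  -1.1 -146.9   66. ] tcp [ 0.529 -0.183  0.047] rel [ 0.008 -0.002  0.011] F jig [ -2.  -16.3   3.9] gap 0.0 q [ 0.29  0.85 -0.08  1.89  0.18  0.41  1.24]
```

View pics/s21.png

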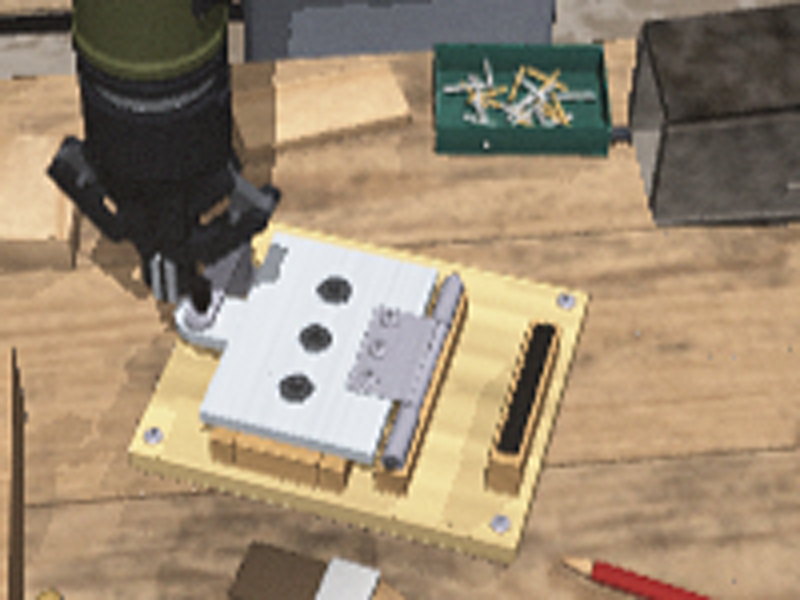

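It stalled at 16 N: the finger's 14.5 mm half-width plus the 5 mm pin radius puts the pin at y ≈ -127.5, which is the stop. Backing off to check.

Request:
send_rows(
  motion=[
    {"tx":0,"ty":-15,"tz":0,"ax":0,"ay":0,"az":0,"jaw":-1},
    {"tx":0,"ty":-22,"tz":-30,"ax":0,"ay":0,"az":0,"jaw":-1},
    {"tx":0,"ty":-22,"tz":-90,"ax":0,"ay":0,"az":0,"jaw":-1},
    {"tx":40,"ty":-22,"tz":-140,"ax":0,"ay":0,"az":0,"jaw":-1},
    {"tx":80,"ty":-22,"tz":-180,"ax":0,"ay":0,"az":0,"jaw":-1},
    {"tx":110,"ty":-22,"tz":-220,"ax":0,"ay":0,"az":0,"jaw":-1},
    {"tx":120,"ty":-22,"tz":-220,"ax":0,"ay":0,"az":0,"jaw":-1},
  ],
)

```text
time_s: 23.55
tcp_pos: [0.4106, -0.154, 0.2692]
ee_rot: [0.199, 0.98, -0.004, 0.003]
wrist_force: [1.0, -0.5, 0.4]
finger_gap: 0.001
```

Run:
```python
from h import *
where()
c=cam("scene")["img"][220:340,250:410,::-1]
cv2.imwrite("pics/s22.png",cv2.resize(c,(800,600),interpolation=cv2.INTER_CUBIC))
c=cam('top')['img'][185:305,240:400,::-1]
cv2.imwrite('pics/t22.png',cv2.resize(c,(800,600),interpolation=cv2.INTER_CUBIC))
```

```text
t 23.55 tipj [-121.3 -165.2  288.7] tcp [ 0.411 -0.154  0.269] rel [ 0.007 -0.008  0.01 ] F jig [ 1.1 -0.1  0.4] gap 0.0 q [ 0.37  0.36 -0.18  2.03  0.1   0.75  1.3 ]
```

View pics/s22.png

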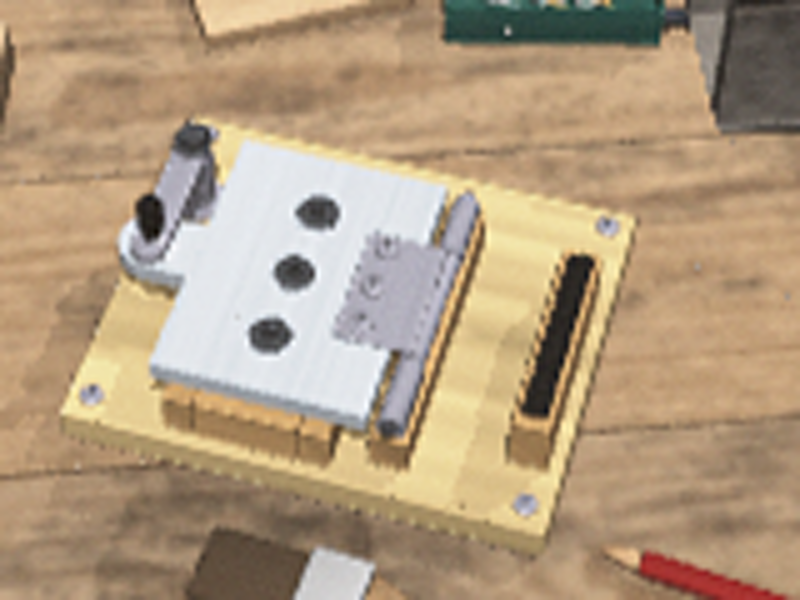

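View pics/t22.png

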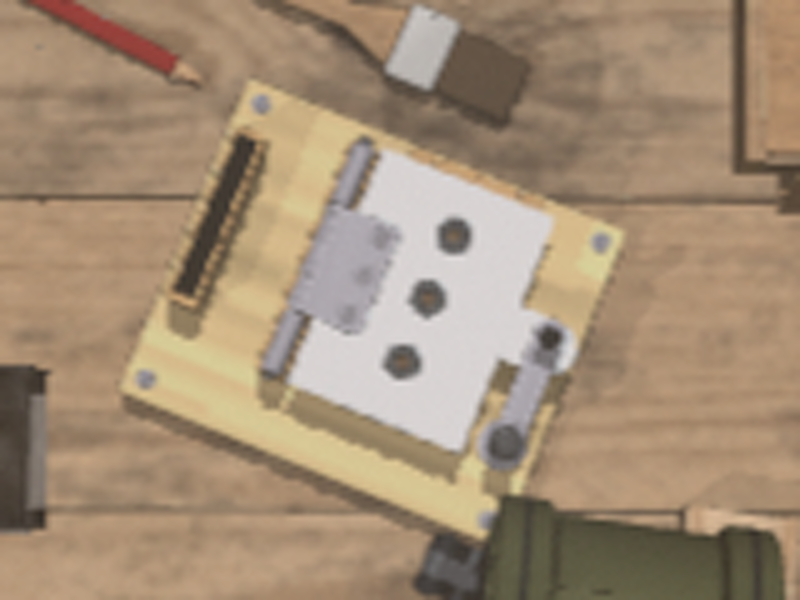

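Run:
```python
from h import *
X,e=tri(zs(150,205),zt(549,335));P=w2j(X);N,_=tri(zs(193,137),zt(506,440));N=w2j(N);print(P.round(1),N.round(1),np.round(e,4)); d=(P-N)[:2]; print("theta",np.arctan2(d[0],-d[1]))
print(env.observe()["qvel"].round(3))
print(env.hand_in())
```

```text
[   2.6 -127.5   84.8] [ -54.8 -128.2   67.6] [0.0004 0.0004]
theta 1.582109474144013
[-0.001  0.019  0.003 -0.01  -0.     0.004 -0.   ]
the job is handed in; nothing more can be done
None
```

The jig is ready and I handed the job in at about 23.6 s of the 72 s allowed, with the arm clear of everything. `env.hand_in()` gave no verdict.

- **Blank:** I pushed it along the nest until it stopped dead, with the fingertip at jig x = -71.5 mm and about 6 N. With the finger's 11 mm half-width, that puts its near end at -60 mm, which is home. The top view agreed. I could not see the blank again once the leaf covered it.
- **Leaf:** I lifted it at the lug with about 5 N, carried it over upright and pressed it down until it was solid at 16 N. The pictures show it flat. Its corners measured 52 to 59 mm high against the nominal 54 mm, so that check is noisy. The latch bar, whose underside is at 55 mm, passing over the lug supports it being down.
- **Latch:** I swung it by its pin to a hard stop at 16 N. The pin measured at jig (2.6, -127.5), giving a latch angle of about 1.58 rad, with the bar across the lug.
- **Bystanders:** The brush and pencil look unmoved in the last pictures, and no contact with the block or tape was seen or felt. I did not measure any of the four.

**Disagreement:** `env.tip_reach` is described as 14 mm ahead of the tool point (TCP). Pictures and contact showed the shut fingertips about 14 to 20 mm behind it instead. Because of this my first push passed above the blank without touching it. I corrected the offset, and the later contacts matched.

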